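# Take the transit lock off a carousel sampler

## Robot

A 6-joint arm with a two-finger parallel gripper is mounted at the origin on the work surface. World frame = base frame: x ahead of the robot, y to its left, z up, the work surface at z = 0. Lengths are in m, angles in rad, forces in N, time in s.
With the tool pointing down it reaches from about 0.35 to 0.775 m from the base axis. Payload 5.5 kg.
Tool frame: the origin (TCP) lies where the fingers leave the gripper's body, on its centre line; the fingertips stand 73 mm ahead of it and the grasp point (between the pads) lies 54 mm ahead of it; z points along the fingers, y is the direction in which the jaws open and shut (so a half turn about z gives the same grasp; the last joint's range is limited). The gripper opens to 85 mm and grips with 20 to 120 N. Pads are 22 mm wide; open, the fingers measure 114 mm over their backs; the gripper's body (76 mm by 85 mm) begins 54 mm behind the grasp point. The pads swing forward as they close: fully open they stand 13 mm farther back than shut.
Start: joints at [1.039, 0.313, 0.046, 1.304, 0, 1.431], TCP at [0.22, 0.531, 0.304] pointing down, gripper open.
Joint ranges: [-2.76, 2.76], [-0.86, 1.69], [-1.03, 1.26], [-2.2, 2.34], [-1.47, 1.5], [-3.14, 3.14]. Speed limits (rad/s): [2.57, 2.57, 3.14, 3.14, 3.14, 3.14].

## Interface

Orientations are given as a unit quaternion [w, x, y, z].
In Python, from workcell import env, read_camera, job, cut_out gives the robot as it stands.
- The arm moves only by the tool servo_tool, never from a script. Its argument "deltas" is a list of rows, each an object of numbers: "dx", "dy", "dz": the shift along the world's x, y, z in mm; "rx", "ry", "rz": the turn, a rotation vector about the world's x, y, z in rad; "fingers": the closure, from -1 (fully open) to 1 (shut). A call has 1 to 8 rows; each row shifts and turns the commanded pose from where the row before left it; what a row does not reach is not made up. A row lasts 1/10 s, in which the tool goes at most 50 mm and 8.59 degrees, less where a joint would pass 70% of its speed; a pose out of reach is approached as far as the arm can. A call is refused whole if a number of a shift passes 50 or a number of a turn 0.15, either way. A call with a gripper value outside its range is refused whole. The fingers move at their own pace and stop on an object; "newtons" is the grip in N (left out, the last holds). Time passes only in rows, so rows that do not move let the fingers close. It gives the time, the measured TCP pose, the force and the opening at its end, in the units of the state.
- env.get_state(): the state, without advancing time (a new reading comes with each control period).
- read_camera(name): name is "scene" or "side" or "wrist"; returns a dict with "img" (400x640x3 uint8, red, green, blue), "intrinsics" (3x3 intrinsics, pixels), "extrinsics" (4x4, takes a point from camera to world coordinates); the wrist camera has in their place "hand_eye" (4x4, takes a point from camera to tool coordinates, whose origin is the TCP and whose axes are the flange's). Camera axes: x right, y down, z forward; pixel columns grow to the right and rows downward; lengths in m; the calibration is good to about 2 mm. A picture is of the moment at which its call begins: read the wrist's pose just before it. There is no depth.
- job.hand_in(): hands the job in, once; it reports no verdict.
Trained networks look in the newest picture that a camera, given by its name, has taken for a name from the list of things; names that differ only in an ending like _2 or _b are one class to them, and where a whole thing is asked for, a point or a joint stands for the part that bears it (a point fixed in the world has none). Each returns a list of dicts, best first, with "confidence" (0 to 1); they miss things now and then, are a little off and sometimes report something else, mostly with a low value. They report only what shows in the picture. A call takes as long as a camera call.
- cut_out(target, camera): "region" (400x640 bool, what is visible of it) and "extent" ([left, top, right, bottom] in pixels, round what is visible of it).
The state is a dict: "clock": time; "joint_pos": joint angles; "qvel": joint speeds; "tau": joint torques, N m; "tcp_pos": TCP position; "orientation": TCP orientation; "wrist_force": force on the tool from outside, world axes, zero at the start; "ft_torque": the same for the moment, N m; "finger_gap": finger opening in m.
Only numpy, scipy, OpenCV 4.12 (cv2) and the standard library are available. Lean on these libraries where they do the work, as an engineer would, in place of code of your own. Each camera call takes 0.05 s, during which the arm holds its last target. There are 200 camera calls.

## Task

Get the carousel sampler ready for use: first stand the amber jars that are in the way on the white spill mat, then pull every spring clip sideways out of its stud and put the clips in the metal parts tray. Then lift the transit bar off and lay it on its feet in the middle of the grey mat, lengthwise, and finally turn the turntable home, its black rib pointing at the black mark on the front. Leave the vial rack and the flask where they are.

Things in the scene. Friction and masses are not known exactly. Their poses are not given: they have to be found in the camera images.
- sampler: white carousel sampler, fixed: housing 240 (x) x 274 (y) x 50 mm, round turntable 184 across (top at z = 83) and, left and right of it, a shoulder 90 high with two upright cross-drilled steel studs (15 across, tops at z = 121) at x = -45 and 45, y = 115 or -115 mm. Origin on the bench under the turntable's axis; -x is its front
- turntable (a joint): angle of the turntable about the upright axis through the sampler's origin, anticlockwise seen from above; 0 = home: the black rib on the turntable points at the black mark on the sampler's front (-x). It starts between 0.5 and 1.3, turns stiffly (0.08 N m) and stays where it is left
- turntable_fin (a point): middle of the grip fin on the turntable's hub (56 mm long, 14 thick, 24 high: from z = 83 to 107 mm), 95 mm above the bench; the fin's length is its x axis, which is along the rib and turns with the turntable. Under the transit bar until that is off
- transit_bar: grey metal bar, 286 mm long (y), 0.28 to 0.46 kg: a bridge over the turntable, 36 wide (x), its underside 22 and its top 44 mm above the feet's undersides, on two flat feet 126 (x) x 46 (y) x 8 mm, forked round the studs with 2 mm play. Origin: centre, level with the feet's undersides (90 mm above the bench as fitted, y along the sampler's y). The clips over its feet hold it down
- jar1: amber jar with a blue cap, 64 mm across, 105 mm high (cap 56 across, top 16 mm), 0.17 to 0.35 kg, its weight low down, standing in the way on the left (+y) of the sampler; may be absent. Origin under its centre
- jar2: the same kind of jar, on the right (-y); may be absent. Origin under its centre
- spill_mat: fixed white spill mat, flat, 170 (x) x 105 (y) mm, 2 thick, on the bench left of the sampler; room for two jars side by side along x. Origin under its centre (on the bench)
- clip_tray: fixed metal parts tray, 130 (x) x 150 (y) mm, walls 35 high and 4 thick, floor 4 mm, on the bench at the left, nearer the robot. Origin under its centre
- mat: fixed grey bench mat, 330 (x) x 180 (y) mm, 4 thick, right of the sampler. Origin under its centre (on the bench)
- clip1: spring clip in the left front stud: bright steel R-clip of 5 mm wire, 98 mm long; clip2, 3, 4 are alike, any may be absent. Origin: centre of the loop, mid-wire. x runs from the loop along the legs, z square to the clip's flat. Loop from x = -20 to 14 mm, outer width 35 along y (flat sides at y = -17.5 and 17.5, x = -8 to 9). Straight leg at y = -5 mm to x = 78; the other leg, sprung and wavy, hugs the stud
- clip2: spring clip in the left rear stud: alike. As fitted, each clip lies level on the bar's foot, loop sticking out sideways past the foot with free space under it, wire centre 100 mm above the bench, the stud 50 mm from the loop centre along the clip's x
- clip3: spring clip in the right front stud: alike. A clip comes out when pulled level along its own -x (away from the turntable) with about 6 N (the sprung leg snaps over the stud); after 36 mm it has left the stud's hole. It cannot be lifted out
- clip4: spring clip in the right rear stud: alike; all clips weigh about 40 g
- vial_rack: grey rack full of blue-capped vials, 50 x 90 mm, 55 high, behind the sampler's right rear corner; a bystander, origin under its centre
- flask: stoppered conical glass flask, 66 mm across, 90 high, behind the sampler's left rear corner; a bystander, origin under its centre

How it is judged:
On the way, in this order (a step that is already met when the one before it is completed fails the run):
1. all jars stand on the spill mat (x of jar1 in the frame of spill_mat between -0.055 and 0.055 m and y of jar1 in the frame of spill_mat between -0.025 and 0.025 m and z of each of jar1, jar2 in the frame of spill_mat below 0.012 m and angle between each of jar1, jar2's own z axis and vertical below 0.15 rad and x of jar2 in the frame of spill_mat between -0.055 and 0.055 m and y of jar2 in the frame of spill_mat between -0.025 and 0.025 m), for 0.2 s.
2. all clips lie in the parts tray (x of clip1 in the frame of clip_tray between -0.062 and 0.062 m and y of clip1 in the frame of clip_tray between -0.072 and 0.072 m and z of each of clip1, clip2, clip3, clip4 in the frame of clip_tray below 0.04 m and x of clip2 in the frame of clip_tray between -0.062 and 0.062 m and y of clip2 in the frame of clip_tray between -0.072 and 0.072 m and x of clip3 in the frame of clip_tray between -0.062 and 0.062 m and y of clip3 in the frame of clip_tray between -0.072 and 0.072 m and x of clip4 in the frame of clip_tray between -0.062 and 0.062 m and y of clip4 in the frame of clip_tray between -0.072 and 0.072 m), for 0.2 s.
3. the transit bar lies on the mat (x of transit_bar in the frame of mat between -0.03 and 0.03 m and y of transit_bar in the frame of mat between -0.03 and 0.03 m and z of transit_bar in the frame of mat below 0.012 m and angle between transit_bar's own z axis and vertical below 0.1 rad and angle between the y axis of transit_bar and the x axis of mat, either way round below 0.2 rad), for 0.2 s.
4. the turntable is at home (value of joint turntable between -0.08 and 0.08 rad), for 0.2 s.
At the end, for the whole second after the job is handed in: Jars upright on the spill mat within 55 mm along and 25 mm across of its centre; clips in the parts tray, loops inside its walls and under 40 mm up; bar on its feet on the grey mat, within 30 mm of its centre each way and 0.2 rad of its length; turntable within 0.08 rad of home; all at rest (all of step 1 and all of step 2 and all of step 3 and all of step 4 and linear speed of each of clip1, clip2, clip3, clip4, jar1, jar2, transit_bar below 0.02 m/s and velocity of joint turntable between -0.05 and 0.05 rad/s); the robot touches nothing.
It fails at once if the vial rack is shoved aside by more than 40 mm (distance of vial_rack from where it was at the start of the episode above 0.04 m).
It fails at once if the flask is shoved aside by more than 40 mm (distance of flask from where it was at the start of the episode above 0.04 m).
Of clip1, clip2, clip3, clip4 only 2 to 4 are there at a start; the rules pass over those that are not, and their reading is None.
Of jar1, jar2 only 1 to 2 are there at a start; the rules pass over those that are not, and their reading is None.
At some moment in a run one of jar1, jar2 may be knocked a few centimetres aside while the robot is not near it.
Once in a run the grip may slacken for a moment while it holds something.
It also fails if it takes over 210 s, if anything falls off the work surface, if the arm or the gripper's body presses on something with over 40 N, if the wrist force passes 120 N, or if a joint passes its speed limit or range.

## Working session

There is one attempt and no reset: what is moved stays moved. The work goes in short steps, Python scripts to look and compute and a tool call to move; the robot and the scene stay as the last step left them, time stands still between calls to the robot, and variables do not carry over. Pictures are saved under pics/ and viewed, about 12 in all and at most 16, crops included, and the job is handed in when it is done.

Besides the shell and the picture viewer there is one more tool, called after "Request:" by a JSON object that holds its "api" and its "payload". servo_tool: Moves the arm, as the interface text tells. Its arguments: {"type":"object","properties":{"deltas":{"type":"array"},"newtons":{"type":"number"}},"required":["deltas"]}

```bash
ls; mkdir -p pics; cat > h.py <<'E'
import numpy as np, cv2
from workcell import env, read_camera, job, cut_out
from scipy.spatial.transform import Rotation as R
def quat(q): return R.from_quat([q[1],q[2],q[3],q[0]])
def cam(name):
    s=env.get_state(); c=read_camera(name)
    if name=='wrist':
        T=np.eye(4); T[:3,:3]=quat(s['orientation']).as_matrix(); T[:3,3]=s['tcp_pos']
        E=T@np.array(c['hand_eye'])
    else: E=np.array(c['extrinsics'])
    return c['img'],np.array(c['intrinsics']),E
def ray(px,K,E,z):
    d=E[:3,:3]@np.linalg.inv(K)@np.array([px[0],px[1],1.]); o=E[:3,3]
    return o+d*(z-o[2])/d[2]
def proj(p,K,E):
    q=np.linalg.inv(E)@np.append(p,1); u=K@q[:3]; return u[:2]/u[2]
def save(img,n): cv2.imwrite('pics/'+n,cv2.cvtColor(img,cv2.COLOR_RGB2BGR))
E
python3 - <<'E'
from h import *
s=env.get_state(); print(s['clock'],s['tcp_pos'],s['orientation'],s['finger_gap'])
for n in ['scene','side','wrist']:
    im,K,E=cam(n); save(im,n+'0.png'); print(n,K.tolist(),E.round(3).tolist())
    if n!='wrist':
        for t in ['sampler','transit_bar','jar1','clip1','spill_mat','clip_tray','mat','vial_rack','flask']:
            print(t,[(round(d['confidence'],2),d['extent'])for d in cut_out(t,n)])
E
```

```text
pics
0.0 [0.21937513 0.53109729 0.30301553] [-3.04746733e-04  1.94664417e-01  9.80869479e-01 -8.58941592e-04] 0.08528555325484431
scene [[417.3363334734623, 0.0, 319.1701252775464], [0.0, 417.3363334734623, 199.64982234433572], [0.0, 0.0, 1.0]] [[-0.59, 0.464, -0.661, 1.326], [0.807, 0.333, -0.487, 0.573], [-0.006, -0.821, -0.571, 0.793], [0.0, 0.0, 0.0, 1.0]]
sampler [(0.57, [251.0, 180.4, 370.3, 273.1]), (0.18, [411.1, 217.6, 482.2, 273.0])]
transit_bar [(0.76, [259.5, 183.6, 363.3, 239.3])]
jar1 [(0.73, [363.9, 228.7, 391.8, 274.2]), (0.66, [243.8, 170.9, 267.6, 212.5])]
clip1 [(0.54, [260.5, 193.1, 274.6, 201.3]), (0.5, [257.4, 183.4, 362.2, 239.9]), (0.49, [340.2, 209.6, 375.2, 223.9])]
spill_mat [(0.74, [382.6, 260.7, 453.3, 316.8]), (0.19, [280.3, 193.8, 337.9, 240.3])]
clip_tray [(0.58, [412.8, 216.5, 483.7, 272.4])]
mat [(0.93, [197.7, 155.4, 290.9, 212.6])]
vial_rack [(0.58, [216.7, 207.3, 248.5, 234.2])]
flask [(0.92, [334.2, 261.5, 359.2, 301.3])]
side [[368.0203012167554, 0.0, 317.56595713501446], [0.0, 368.0203012167554, 201.91939163555247], [0.0, 0.0, 1.0]] [[0.965, -0
[... 323 characters left out ...]
248.7]), (0.46, [280.5, 166.5, 395.9, 276.2])]
spill_mat [(0.46, [388.3, 249.0, 423.7, 297.5])]
clip_tray [(0.77, [224.3, 147.7, 273.5, 191.9]), (0.74, [297.9, 183.9, 367.6, 236.6])]
mat [(0.81, [238.6, 315.9, 430.2, 399.5]), (0.18, [318.7, 224.6, 334.2, 262.4])]
vial_rack [(0.82, [389.5, 251.7, 425.1, 297.1]), (0.36, [225.3, 148.8, 270.8, 191.3]), (0.35, [299.2, 170.8, 377.1, 247.6])]
flask [(0.62, [346.4, 150.0, 364.9, 183.8]), (0.41, [298.4, 189.0, 368.2, 237.1])]
wrist [[342.0593208184967, 0.0, 313.41266239051237], [0.0, 342.0593208184967, 191.88120167893968], [0.0, 0.0, 1.0]] [[0.383, 0.884, 0.269, 0.151], [0.924, -0.367, -0.111, 0.56], [0.0, 0.291, -0.957, 0.374], [0.0, 0.0, 0.0, 1.0]]
```

```bash
python3 - <<'E'
import cv2,numpy as np
a=cv2.imread('pics/scene0.png')[130:330,190:500]; b=cv2.imread('pics/side0.png')[130:400,210:440]
a=cv2.resize(a,None,fx=2.55,fy=2.55,interpolation=cv2.INTER_CUBIC); cv2.imwrite('pics/a.png',a)
b=cv2.resize(b,None,fx=2.2,fy=2.2,interpolation=cv2.INTER_CUBIC); cv2.imwrite('pics/b.png',b)
E
```

```text
(no output)
```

View pics/a.png

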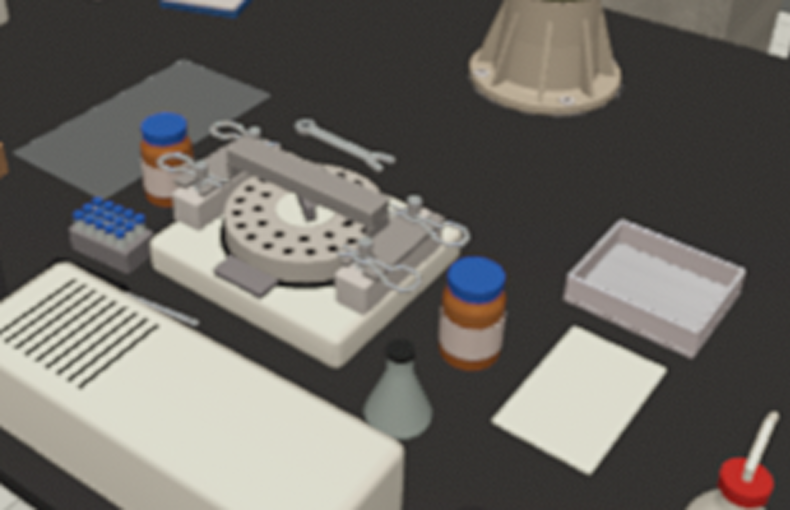

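View pics/b.png

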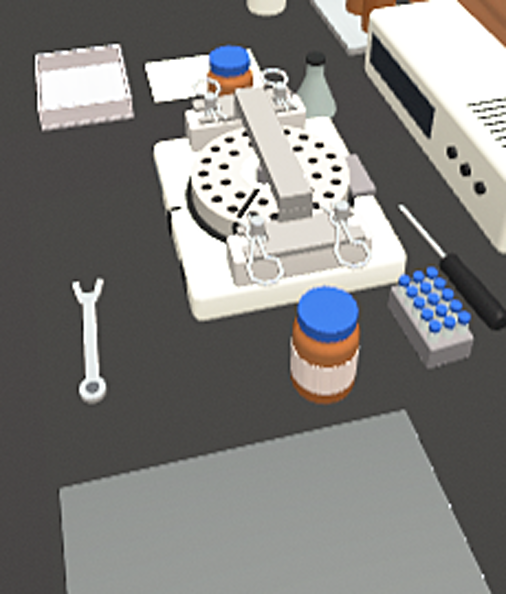

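```bash
python3 - <<'E'
from h import *
sc=cam('scene')[1:]; sd=cam('side')[1:]
A=lambda x,y,z:ray((x/2.55+190,y/2.55+130),*sc,z)[:2].round(4)*1000
B=lambda x,y,z:ray((x/2.2+210,y/2.2+130),*sd,z)[:2].round(4)*1000
print('jar1',A(476,275,.105),B(229,57,.105)); print('jar2',A(164,125,.105),B(328,306,.105))
print('spill',[A(*p,.002) for p in [(574,328),(666,370),(590,472),(493,420)]])
print('tray',[A(*p,.035) for p in [(623,221),(744,270),(693,350),(567,290)]])
print('tray',[B(*p,.035) for p in [(35,50),(120,45),(131,112),(40,118)]])
print('mat',[A(*p,.004) for p in [(182,61),(270,96),(14,152)]],[B(*p,.004) for p in [(60,488),(405,410)]])
print('samp',[A(*p,.05) for p in [(152,250),(338,345),(460,235)]],[B(*p,.05) for p in [(193,300),(403,243),(155,143)]])
print('flask',A(397,420,.0),'rack',A(110,222,.055))
E
```

```text
jar1 [580.7 204.9] [578.8 199.3]
jar2 [ 555.3 -245.9] [ 555.  -247.4]
spill [array([484.9, 279.9]), array([487.4, 384.4]), array([655.3, 377.3]), array([651.8, 273.1])]
tray [array([318.1, 258.7]), array([324.4, 403.6]), array([479.5, 403.6]), array([469.4, 259.8])]
tray [array([325.7, 415.5]), array([453.8, 392.5]), array([440.7, 210.1]), array([318.9, 231.5])]
mat [array([ 289.1, -472.9]), array([ 293.1, -295.3]), array([ 610.9, -483.3])] [array([ 289.7, -298.7]), array([ 616.3, -308.6])]
samp [array([ 694.6, -139.4]), array([696.1, 117.8]), array([470.4, 125.8])] [array([ 445.1, -157.8]), array([ 684.3, -141.5]), array([456.9, 112.3])]
flask [705.3 195.9] rack [ 689.7 -209.9]
```

Request:
{"api": "servo_tool", "payload": {"deltas": [{"dx":20,"dy":-38,"dz":6,"rz":0.1},{"dx":20,"dy":-38,"dz":6,"rz":0.1},{"dx":20,"dy":-38,"dz":6,"rz":0.1},{"dx":20,"dy":-38,"dz":6,"rz":0.093},{"dx":20,"dy":-38,"dz":6},{"dx":20,"dy":-38,"dz":6},{"dx":20,"dy":-38,"dz":6},{"dx":20,"dy":-38,"dz":6}]}}

```text
invalid input at $.deltas[0]: expected keys dx, dy, dz, rx, ry, rz, fingers
```

Request:
{"api": "servo_tool", "payload": {"deltas": [{"dx":20,"dy":-38,"dz":6},{"dx":20,"dy":-38,"dz":6},{"dx":20,"dy":-38,"dz":6},{"dx":20,"dy":-38,"dz":6},{"dx":20,"dy":-38,"dz":6},{"dx":20,"dy":-37,"dz":0},{},{}]}}

```text
invalid input at $.deltas[0]: expected keys dx, dy, dz, rx, ry, rz, fingers
```

```bash
python3 - <<'E'
from h import *
s=env.get_state(); print(s['clock'],s['tcp_pos'],quat(s['orientation']).as_matrix().round(3).tolist(),s['wrist_force'])
im,K,E=cam('wrist'); np.savez('w1.npz',im=im,K=K,E=E); save(im,'w1.png')
for t in ['transit_bar','jar1','clip1','sampler']:
    print(t,[(round(d['confidence'],2),d['extent'])for d in cut_out(t,'wrist')])
E
```

```text
1.15 [0.21960451 0.53144943 0.30391673] [[-0.924, 0.382, 0.0], [0.382, 0.924, 0.0], [-0.0, 0.0, -1.0]] [ 0.41534307  0.59580401 -0.14127172]
transit_bar []
jar1 []
clip1 []
sampler []
```

View pics/w1.png

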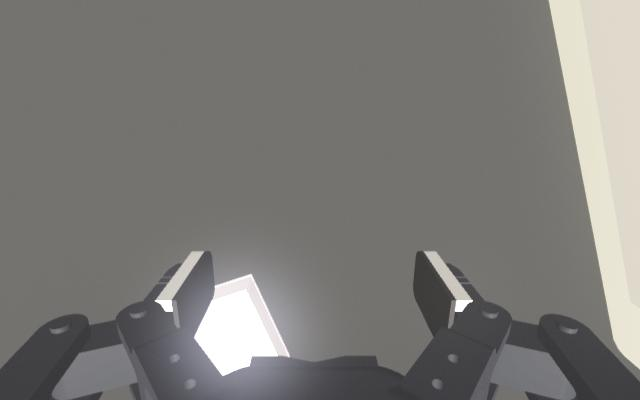

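Request:
{"api": "servo_tool", "payload": {"deltas": [{"dx":20,"dy":-38,"dz":6,"rx":0,"ry":0,"rz":0.1,"fingers":-1},{"dx":20,"dy":-38,"dz":6,"rx":0,"ry":0,"rz":0.1,"fingers":-1},{"dx":20,"dy":-38,"dz":6,"rx":0,"ry":0,"rz":0.1,"fingers":-1},{"dx":20,"dy":-38,"dz":6,"rx":0,"ry":0,"rz":0.093,"fingers":-1},{"dx":20,"dy":-38,"dz":6,"rx":0,"ry":0,"rz":0,"fingers":-1},{"dx":20,"dy":-38,"dz":6,"rx":0,"ry":0,"rz":0,"fingers":-1},{"dx":20,"dy":-38,"dz":6,"rx":0,"ry":0,"rz":0,"fingers":-1},{"dx":20,"dy":-38,"dz":6,"rx":0,"ry":0,"rz":0,"fingers":-1}]}}

```text
clock: 2.2
tcp_pos: [0.38, 0.2259, 0.3524]
orientation: [0.0, -0.001, 1.0, 0.0]
wrist_force: [0.7, -0.3, -0.4]
finger_gap: 0.0854
```

Request:
{"api": "servo_tool", "payload": {"deltas": [{"dx":20,"dy":-38,"dz":6,"rx":0,"ry":0,"rz":0,"fingers":-1},{"dx":20,"dy":-38,"dz":6,"rx":0,"ry":0,"rz":0,"fingers":-1},{"dx":20,"dy":-38,"dz":6,"rx":0,"ry":0,"rz":0,"fingers":-1},{"dx":20,"dy":-38,"dz":6,"rx":0,"ry":0,"rz":0,"fingers":-1},{"dx":20,"dy":-38,"dz":6,"rx":0,"ry":0,"rz":0,"fingers":-1},{"dx":20,"dy":-37,"dz":0,"rx":0,"ry":0,"rz":0,"fingers":-1},{"dx":0,"dy":0,"dz":0,"rx":0,"ry":0,"rz":0,"fingers":-1},{"dx":0,"dy":0,"dz":0,"rx":0,"ry":0,"rz":0,"fingers":-1}]}}

```text
clock: 3.0
tcp_pos: [0.4997, -0.0004, 0.3815]
orientation: [-0.0, 0.001, 1.0, 0.0]
wrist_force: [-0.1, 0.1, 0.3]
finger_gap: 0.0851
```

```bash
python3 - <<'E'
from h import *
s=env.get_state(); print(s['clock'],s['tcp_pos'],quat(s['orientation']).as_matrix().round(3).tolist(),s['wrist_force'])
im,K,E=cam('wrist'); np.savez('w1.npz',im=im,K=K,E=E); save(im,'w1.png')
for t in ['transit_bar','jar1','clip1','sampler']:
    print(t,[(round(d['confidence'],2),d['extent'])for d in cut_out(t,'wrist')])
E
```

```text
3.0 [ 4.99694776e-01 -3.90383101e-04  3.81514917e-01] [[-1.0, 0.001, -0.001], [0.001, 1.0, 0.001], [0.001, 0.001, -1.0]] [-0.08666993  0.13524307  0.2789279 ]
transit_bar [(0.9, [168.1, 162.0, 432.5, 277.5])]
jar1 [(0.68, [439.4, 186.2, 525.3, 255.2]), (0.56, [58.2, 162.1, 154.8, 234.9])]
clip1 [(0.95, [125.2, 161.2, 215.3, 194.5]), (0.66, [136.2, 235.6, 219.7, 270.9]), (0.59, [377.3, 178.0, 470.3, 208.5]), (0.55, [371.8, 251.0, 456.0, 279.7])]
sampler [(0.65, [173.0, 105.5, 425.5, 294.2])]
```

```bash
python3 - <<'E'
import cv2
a=cv2.imread('pics/w1.png')[90:310,40:540]; cv2.imwrite('pics/w1c.png',cv2.resize(a,None,fx=1.6,fy=1.6,interpolation=cv2.INTER_CUBIC))
E
```

```text
(no output)
```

View pics/w1c.png

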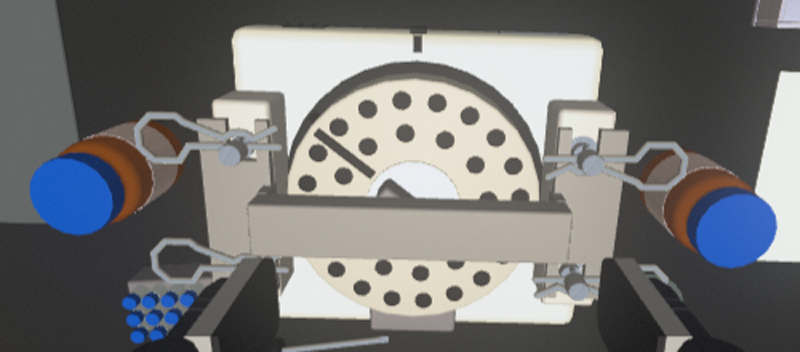

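```bash
python3 - <<'E'
from h import *
d=np.load('w1.npz'); K,E=d['K'],d['E']
W=lambda x,y,z:(ray((x/1.6+40,y/1.6+90),K,E,z)[:2]*1000).round(1)
for n,x,y,z in [('jar2',71,194,.105),('jar1',736,229,.105),('FR',231,157,.121),('FL',592,162,.121),('RL',577,286,.121),('c3',158,138,.1),('c4',177,262,.1),('c1',662,165,.1),('hFR',236,28,.05),('hFL',602,38,.05),('mark',418,32,.05),('barR t',249,195,.134),('barR t',249,232,.134),('barL t',570,203,.134),('barLt',570,240,.134),('rib a',318,132,.083),('rib b',372,177,.083)]: print(n,W(x,y,z))
E
```

```text
jar2 [ 551.7 -246.3]
jar1 [578.4 205. ]
FR [ 521.4 -129.6]
FL [525.3  97.6]
RL [612.9  94.4]
c3 [ 514.3 -184.6]
c4 [ 605.  -184.8]
c1 [533.8 151. ]
hFR [ 446.3 -143.2]
hFL [453.9 118.3]
mark [449.4 -13.5]
barR t [ 542.1 -116.1]
barR t [ 566.9 -118.6]
barL t [547.8  82.2]
barLt [572.9  83.9]
rib a [514.6 -82.4]
rib b [547.4 -46.2]
```

Request:
{"api": "servo_tool", "payload": {"deltas": [{"dx":11,"dy":29,"dz":-26,"rx":0,"ry":0,"rz":0,"fingers":-1},{"dx":11,"dy":29,"dz":-26,"rx":0,"ry":0,"rz":0,"fingers":-1},{"dx":11,"dy":29,"dz":-26,"rx":0,"ry":0,"rz":0,"fingers":-1},{"dx":11,"dy":29,"dz":-26,"rx":0,"ry":0,"rz":0,"fingers":-1},{"dx":11,"dy":29,"dz":-26,"rx":0,"ry":0,"rz":0,"fingers":-1},{"dx":11,"dy":29,"dz":-26,"rx":0,"ry":0,"rz":0,"fingers":-1},{"dx":11,"dy":29,"dz":-26,"rx":0,"ry":0,"rz":0,"fingers":-1},{"dx":2,"dy":1,"dz":-20,"rx":0,"ry":0,"rz":0,"fingers":-1}]}}

```text
clock: 4.05
tcp_pos: [0.5783, 0.2087, 0.1783]
orientation: [-0.0, -0.003, 1.0, 0.001]
wrist_force: [0.5, -0.3, -0.1]
finger_gap: 0.0853
```

```bash
python3 - <<'E'
from h import *
s=env.get_state(); print(s['clock'],s['tcp_pos'],s['joint_pos'])
im,K,E=cam('wrist'); save(im,'w2.png')
b=((im[...,2].astype(int)-im[...,0]>60)).astype(np.uint8)
n,l,st,c=cv2.connectedComponentsWithStats(b)
for i in range(1,n):
    if st[i,4]>200:
        x0,y0,w,h=st[i,:4]; print(st[i],c[i],ray(c[i],K,E,.105)[:2],ray((x0,c[i][1]),K,E,.105)[:2],ray((x0+w,c[i][1]),K,E,.105)[:2])
E
```

```text
4.05 [0.57827048 0.20868896 0.17829109] [ 2.15462932e-01  4.50537024e-01 -6.51534059e-02  1.05490788e+00
  1.00839920e-03  2.08844565e-01]
[  246   194   119   115 10679] [305.37606517 251.18428692] [0.57622347 0.2055833 ] [0.57635994 0.17819494] [0.57608638 0.23309458]
```

Request:
{"api": "servo_tool", "payload": {"deltas": [{"dx":-1,"dy":1,"dz":-22,"rx":0,"ry":0,"rz":0,"fingers":-1},{"dx":0,"dy":0,"dz":-22,"rx":0,"ry":0,"rz":0,"fingers":-1},{"dx":0,"dy":0,"dz":-22,"rx":0,"ry":0,"rz":0,"fingers":-1},{"dx":0,"dy":0,"dz":0,"rx":0,"ry":0,"rz":0,"fingers":-1},{"dx":0,"dy":0,"dz":0,"rx":0,"ry":0,"rz":0,"fingers":1},{"dx":0,"dy":0,"dz":0,"rx":0,"ry":0,"rz":0,"fingers":1},{"dx":0,"dy":0,"dz":0,"rx":0,"ry":0,"rz":0,"fingers":1},{"dx":0,"dy":0,"dz":0,"rx":0,"ry":0,"rz":0,"fingers":1}], "newtons": 60}}

```text
clock: 4.9
tcp_pos: [0.5786, 0.2056, 0.1159]
orientation: [0.002, -0.001, 1.0, 0.0]
wrist_force: [-1.3, -1.1, 6.8]
finger_gap: 0.0629
```

Request:
{"api": "servo_tool", "payload": {"deltas": [{"dx":0,"dy":0,"dz":20,"rx":0,"ry":0,"rz":0,"fingers":1},{"dx":7,"dy":25,"dz":0,"rx":0,"ry":0,"rz":0,"fingers":1},{"dx":7,"dy":25,"dz":0,"rx":0,"ry":0,"rz":0,"fingers":1},{"dx":7,"dy":25,"dz":0,"rx":0,"ry":0,"rz":0,"fingers":1},{"dx":7,"dy":25,"dz":0,"rx":0,"ry":0,"rz":0,"fingers":1},{"dx":7,"dy":22,"dz":0,"rx":0,"ry":0,"rz":0,"fingers":1},{"dx":0,"dy":0,"dz":0,"rx":0,"ry":0,"rz":0,"fingers":1},{"dx":0,"dy":0,"dz":0,"rx":0,"ry":0,"rz":0,"fingers":1}]}}

```text
clock: 5.7
tcp_pos: [0.6121, 0.3277, 0.1333]
orientation: [-0.001, -0.001, 1.0, -0.0]
wrist_force: [-0.1, 0.3, -3.1]
finger_gap: 0.0631
```

Request:
{"api": "servo_tool", "payload": {"deltas": [{"dx":0,"dy":0,"dz":-8,"rx":0,"ry":0,"rz":0,"fingers":1},{"dx":0,"dy":0,"dz":-6,"rx":0,"ry":0,"rz":0,"fingers":1},{"dx":0,"dy":0,"dz":0,"rx":0,"ry":0,"rz":0,"fingers":1},{"dx":0,"dy":0,"dz":0,"rx":0,"ry":0,"rz":0,"fingers":-1},{"dx":0,"dy":0,"dz":0,"rx":0,"ry":0,"rz":0,"fingers":-1},{"dx":0,"dy":0,"dz":0,"rx":0,"ry":0,"rz":0,"fingers":-1},{"dx":0,"dy":0,"dz":0,"rx":0,"ry":0,"rz":0,"fingers":-1},{"dx":0,"dy":0,"dz":30,"rx":0,"ry":0,"rz":0,"fingers":-1}]}}

```text
clock: 6.5
tcp_pos: [0.6102, 0.3265, 0.1458]
orientation: [-0.004, -0.001, 1.0, -0.001]
wrist_force: [0.0, 0.4, 0.4]
finger_gap: 0.0855
```

Request:
{"api": "servo_tool", "payload": {"deltas": [{"dx":0,"dy":0,"dz":40,"rx":0,"ry":0,"rz":0,"fingers":-1},{"dx":-5,"dy":0,"dz":40,"rx":0,"ry":0,"rz":0,"fingers":-1},{"dx":-15,"dy":-30,"dz":40,"rx":0,"ry":0,"rz":0,"fingers":-1},{"dx":-30,"dy":-30,"dz":20,"rx":0,"ry":0,"rz":0,"fingers":-1},{"dx":-30,"dy":-30,"dz":0,"rx":0,"ry":0,"rz":0,"fingers":-1},{"dx":-20,"dy":0,"dz":0,"rx":0,"ry":0,"rz":0,"fingers":-1},{"dx":0,"dy":0,"dz":0,"rx":0,"ry":0,"rz":0,"fingers":-1}]}}

```text
clock: 7.2
tcp_pos: [0.5111, 0.238, 0.2896]
orientation: [0.0, -0.0, 1.0, 0.0]
wrist_force: [0.7, 0.3, 0.7]
finger_gap: 0.0855
```

```bash
python3 - <<'E'
from h import *
s=env.get_state(); print(s['clock'],s['tcp_pos'])
im,K,E=cam('wrist'); save(im,'w3.png'); np.savez('w3.npz',im=im,K=K,E=E)
for t in ['spill_mat','jar1','clip_tray','clip1']:
    print(t,[(round(d['confidence'],2),d['extent'])for d in cut_out(t,'wrist')])
E
```

```text
7.2 [0.51105123 0.2380137  0.28956069]
spill_mat [(0.77, [344.6, 131.8, 456.3, 280.8])]
jar1 [(0.88, [362.1, 226.5, 430.1, 324.9])]
clip_tray [(0.77, [328.1, 3.5, 507.8, 106.9])]
clip1 [(0.97, [101.6, 190.5, 227.5, 233.4]), (0.88, [117.8, 291.2, 228.8, 324.1])]
```

View pics/w3.png

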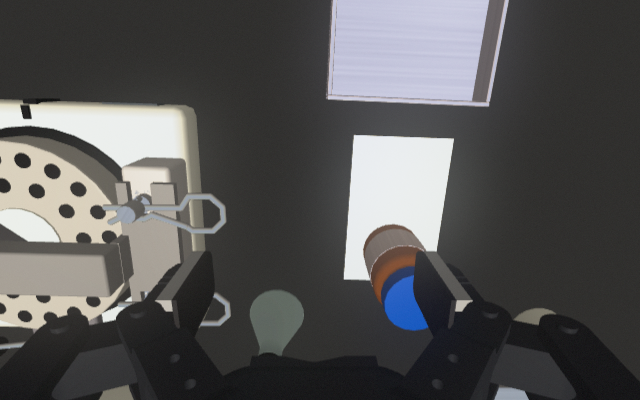

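```bash
python3 - <<'E'
from h import *
d=np.load('w3.npz'); K,E=d['K'],d['E']
W=lambda x,y,z:(ray((x,y),K,E,z)[:2]*1000).round(1)
for n,x,y,z in [('m',353,136,.002),('m',453,139,.002),('m',345,280,.002),('tray rim',327,98,.035),('tray rim',489,104,.035),('tray inner',334,2,.035),('cap',413,303,.105),('c1 c',205,214,.1),('c1 end',226,216,.1),('c1 top',205,195,.1),('c1 bot',205,233,.1),('stud top',125,215,.121),('c2 end',230,309,.1),('mark',26,110,.05),('hcorner',192,107,.05),('flask',277,300,0)]: print(n,W(x,y,z))
E
```

```text
m [484.9 279.8]
m [488.  384.2]
m [654.8 276. ]
tray rim [445.8 251.1]
tray rim [451.2 400. ]
tray inner [367.3 256.1]
cap [614.5 324.4]
c1 c [534.5 151. ]
c1 end [536.2 167.8]
c1 top [518.4 152.5]
c1 bot [551.1 149.4]
stud top [527.3  98.5]
c2 end [624.  164.8]
mark [455.5 -14.5]
hcorner [453.  131.9]
flask [683.5 194.3]
```

Request:
{"api": "servo_tool", "payload": {"deltas": [{"dx":4,"dy":-49,"dz":-5,"rx":0,"ry":0,"rz":0,"fingers":-1},{"dx":4,"dy":-49,"dz":-5,"rx":0,"ry":0,"rz":0,"fingers":-1},{"dx":4,"dy":-49,"dz":-5,"rx":0,"ry":0,"rz":0,"fingers":-1},{"dx":4,"dy":-49,"dz":-5,"rx":0,"ry":0,"rz":0,"fingers":-1},{"dx":4,"dy":-49,"dz":-5,"rx":0,"ry":0,"rz":0,"fingers":-1},{"dx":4,"dy":-49,"dz":-5,"rx":0,"ry":0,"rz":0,"fingers":-1},{"dx":4,"dy":-49,"dz":-5,"rx":0,"ry":0,"rz":0,"fingers":-1},{"dx":4,"dy":-49,"dz":-5,"rx":0,"ry":0,"rz":0,"fingers":-1}]}}

```text
clock: 8.25
tcp_pos: [0.546, -0.1556, 0.2475]
orientation: [0.0, -0.001, 1.0, 0.0]
wrist_force: [0.1, -0.4, 0.1]
finger_gap: 0.0855
```

Request:
{"api": "servo_tool", "payload": {"deltas": [{"dx":4,"dy":-46,"dz":-25,"rx":0,"ry":0,"rz":0,"fingers":-1},{"dx":4,"dy":-46,"dz":-25,"rx":0,"ry":0,"rz":0,"fingers":-1},{"dx":2,"dy":0,"dz":0,"rx":0,"ry":0,"rz":0,"fingers":-1},{"dx":0,"dy":0,"dz":0,"rx":0,"ry":0,"rz":0,"fingers":-1}]}}

```text
clock: 8.65
tcp_pos: [0.5549, -0.2419, 0.1988]
orientation: [-0.001, 0.0, 1.0, 0.001]
wrist_force: [-0.6, -0.7, 0.6]
finger_gap: 0.0858
```

```bash
cat >> h.py <<'E'
def caps(im,K,E):
    b=((im[...,2].astype(int)-im[...,0]>60)).astype(np.uint8)
    n,l,st,c=cv2.connectedComponentsWithStats(b)
    for i in range(1,n):
        if st[i,4]>400: print('cap',st[i],(ray(c[i],K,E,.105)[:2]*1000).round(1))
E
python3 - <<'E'
from h import *
s=env.get_state(); print(s['clock'],s['tcp_pos'])
im,K,E=cam('wrist'); save(im,'w4.png'); np.savez('w4.npz',im=im,K=K,E=E)
caps(im,K,E)
for t in ['clip1']:
    for d in cut_out(t,'wrist'):
        l,t_,r,b=d['extent']; print(round(d['confidence'],2),d['extent'],(ray(((l+r)/2,t_),K,E,.1)*1000).round(),(ray((l,(t_+b)/2),K,E,.1)*1000).round(),(ray(((l+r)/2,b),K,E,.1)*1000).round())
E
```

```text
8.65 [ 0.55491585 -0.24193864  0.19881576]
cap [ 249  178  106  105 8608] [ 551.  -247.2]
cap [372 328  16  39 451] [ 623.4 -203. ]
0.64 [393.6, 122.8, 594.2, 192.4] [ 497. -153.  100.] [ 514. -201.  100.] [ 532. -148.  100.]
0.64 [383.3, 280.8, 549.6, 340.8] [ 584. -156.  100.] [ 603. -201.  100.] [ 624. -151.  100.]
```

Request:
{"api": "servo_tool", "payload": {"deltas": [{"dx":0,"dy":0,"dz":-28,"rx":0,"ry":0,"rz":0,"fingers":-1},{"dx":0,"dy":-1,"dz":-28,"rx":0,"ry":0,"rz":0,"fingers":-1},{"dx":0,"dy":0,"dz":-27,"rx":0,"ry":0,"rz":0,"fingers":-1},{"dx":0,"dy":0,"dz":0,"rx":0,"ry":0,"rz":0,"fingers":-1},{"dx":0,"dy":0,"dz":0,"rx":0,"ry":0,"rz":0,"fingers":1},{"dx":0,"dy":0,"dz":0,"rx":0,"ry":0,"rz":0,"fingers":1},{"dx":0,"dy":0,"dz":0,"rx":0,"ry":0,"rz":0,"fingers":1},{"dx":0,"dy":0,"dz":0,"rx":0,"ry":0,"rz":0,"fingers":1}]}}

```text
clock: 9.55
tcp_pos: [0.5569, -0.2429, 0.1209]
orientation: [0.003, -0.001, 1.0, -0.001]
wrist_force: [0.2, -1.8, 7.1]
finger_gap: 0.0626
```

Request:
{"api": "servo_tool", "payload": {"deltas": [{"dx":0,"dy":0,"dz":35,"rx":0,"ry":0,"rz":0,"fingers":1},{"dx":0,"dy":0,"dz":45,"rx":0,"ry":0,"rz":0,"fingers":1},{"dx":0,"dy":0,"dz":45,"rx":0,"ry":0,"rz":0,"fingers":1},{"dx":0,"dy":0,"dz":40,"rx":0,"ry":0,"rz":0,"fingers":1},{"dx":-3,"dy":40,"dz":0,"rx":0,"ry":0,"rz":0,"fingers":1},{"dx":-3,"dy":40,"dz":0,"rx":0,"ry":0,"rz":0,"fingers":1},{"dx":-3,"dy":45,"dz":0,"rx":0,"ry":0,"rz":0,"fingers":1},{"dx":-3,"dy":45,"dz":0,"rx":0,"ry":0,"rz":0,"fingers":1}]}}

```text
clock: 10.35
tcp_pos: [0.5421, -0.07, 0.2832]
orientation: [0.0, -0.0, 1.0, 0.001]
wrist_force: [1.3, 0.7, -3.3]
finger_gap: 0.0628
```

Request:
{"api": "servo_tool", "payload": {"deltas": [{"dx":-1,"dy":48,"dz":0,"rx":0,"ry":0,"rz":0,"fingers":1},{"dx":-1,"dy":48,"dz":0,"rx":0,"ry":0,"rz":0,"fingers":1},{"dx":-1,"dy":48,"dz":0,"rx":0,"ry":0,"rz":0,"fingers":1},{"dx":-1,"dy":48,"dz":0,"rx":0,"ry":0,"rz":0,"fingers":1},{"dx":-1,"dy":48,"dz":0,"rx":0,"ry":0,"rz":0,"fingers":1},{"dx":-1,"dy":48,"dz":0,"rx":0,"ry":0,"rz":0,"fingers":1},{"dx":-1,"dy":48,"dz":0,"rx":0,"ry":0,"rz":0,"fingers":1},{"dx":-1,"dy":48,"dz":0,"rx":0,"ry":0,"rz":0,"fingers":1}]}}

```text
clock: 11.15
tcp_pos: [0.5337, 0.3144, 0.2832]
orientation: [-0.0, -0.001, 1.0, 0.0]
wrist_force: [0.7, -0.7, -2.6]
finger_gap: 0.0628
```

Request:
{"api": "servo_tool", "payload": {"deltas": [{"dx":0,"dy":18,"dz":-30,"rx":0,"ry":0,"rz":0,"fingers":1},{"dx":0,"dy":0,"dz":-40,"rx":0,"ry":0,"rz":0,"fingers":1},{"dx":0,"dy":0,"dz":-40,"rx":0,"ry":0,"rz":0,"fingers":1},{"dx":0,"dy":0,"dz":-20,"rx":0,"ry":0,"rz":0,"fingers":1},{"dx":0,"dy":0,"dz":0,"rx":0,"ry":0,"rz":0,"fingers":1},{"dx":0,"dy":0,"dz":0,"rx":0,"ry":0,"rz":0,"fingers":1}]}}

```text
clock: 11.75
tcp_pos: [0.5346, 0.3303, 0.1532]
orientation: [-0.0, -0.001, 1.0, 0.0]
wrist_force: [0.3, 1.1, -3.3]
finger_gap: 0.0626
```

Request:
{"api": "servo_tool", "payload": {"deltas": [{"dx":0,"dy":0,"dz":-17,"rx":0,"ry":0,"rz":0,"fingers":1},{"dx":0,"dy":0,"dz":-12,"rx":0,"ry":0,"rz":0,"fingers":1},{"dx":0,"dy":0,"dz":0,"rx":0,"ry":0,"rz":0,"fingers":1},{"dx":0,"dy":0,"dz":0,"rx":0,"ry":0,"rz":0,"fingers":-1},{"dx":0,"dy":0,"dz":0,"rx":0,"ry":0,"rz":0,"fingers":-1},{"dx":0,"dy":0,"dz":0,"rx":0,"ry":0,"rz":0,"fingers":-1},{"dx":0,"dy":0,"dz":0,"rx":0,"ry":0,"rz":0,"fingers":-1},{"dx":0,"dy":0,"dz":35,"rx":0,"ry":0,"rz":0,"fingers":-1}]}}

```text
clock: 12.55
tcp_pos: [0.5323, 0.3289, 0.1547]
orientation: [-0.004, -0.001, 1.0, -0.002]
wrist_force: [-0.4, -0.9, -0.6]
finger_gap: 0.0853
```

Request:
{"api": "servo_tool", "payload": {"deltas": [{"dx":0,"dy":0,"dz":40,"rx":0,"ry":0,"rz":0,"fingers":-1},{"dx":0,"dy":0,"dz":30,"rx":0,"ry":0,"rz":0.14,"fingers":-0.2},{"dx":0,"dy":-30,"dz":0,"rx":0,"ry":0,"rz":0.14,"fingers":-0.2},{"dx":0,"dy":-30,"dz":0,"rx":0,"ry":0,"rz":0.14,"fingers":-0.2},{"dx":0,"dy":-30,"dz":0,"rx":0,"ry":0,"rz":0.14,"fingers":-0.2},{"dx":0,"dy":-30,"dz":0,"rx":0,"ry":0,"rz":0.14,"fingers":-0.2},{"dx":0,"dy":-30,"dz":0,"rx":0,"ry":0,"rz":0.14,"fingers":-0.2},{"dx":0,"dy":-30,"dz":0,"rx":0,"ry":0,"rz":0.14,"fingers":-0.2}]}}

```text
clock: 13.35
tcp_pos: [0.5348, 0.149, 0.2292]
orientation: [0.0, -0.474, 0.881, -0.0]
wrist_force: [1.1, 0.7, -0.0]
finger_gap: 0.0512
```

Request:
{"api": "servo_tool", "payload": {"deltas": [{"dx":0,"dy":0,"dz":0,"rx":0,"ry":0,"rz":0.14,"fingers":-0.2},{"dx":0,"dy":0,"dz":0,"rx":0,"ry":0,"rz":0.14,"fingers":-0.2},{"dx":0,"dy":0,"dz":0,"rx":0,"ry":0,"rz":0.14,"fingers":-0.2},{"dx":0,"dy":0,"dz":0,"rx":0,"ry":0,"rz":0.14,"fingers":-0.2},{"dx":0,"dy":0,"dz":0,"rx":0,"ry":0,"rz":0,"fingers":-0.2},{"dx":0,"dy":0,"dz":0,"rx":0,"ry":0,"rz":0,"fingers":-0.2}]}}

```text
clock: 13.95
tcp_pos: [0.5349, 0.1501, 0.2289]
orientation: [0.0, -0.695, 0.719, -0.0]
wrist_force: [-0.6, 0.2, 0.1]
finger_gap: 0.0511
```

```bash
python3 - <<'E'
from h import *
s=env.get_state(); print(s['clock'],s['tcp_pos'],s['joint_pos'])
for n in ['scene','side']: print(n); im,K,E=cam(n); caps(im,K,E); save(im,n+'1.png')
im,K,E=cam('wrist'); save(im,'w5.png'); np.savez('w5.npz',im=im,K=K,E=E)
for d in cut_out('clip1','wrist'): print(round(d['confidence'],2),d['extent'])
cc=quat(s['orientation']).as_matrix(); print(cc.round(3))
E
```

```text
13.95 [0.53491281 0.15010588 0.22890683] [ 1.29077299e-01  3.08509980e-01 -1.46991696e-01  1.11491225e+00
  1.59317571e-05 -1.40877590e+00]
scene
side
0.91 [283.2, 73.4, 344.1, 241.1]
0.81 [132.3, 73.4, 198.9, 240.2]
[[-0.033 -0.999  0.   ]
 [-0.999  0.033  0.   ]
 [-0.    -0.    -1.   ]]
```

View pics/w5.png

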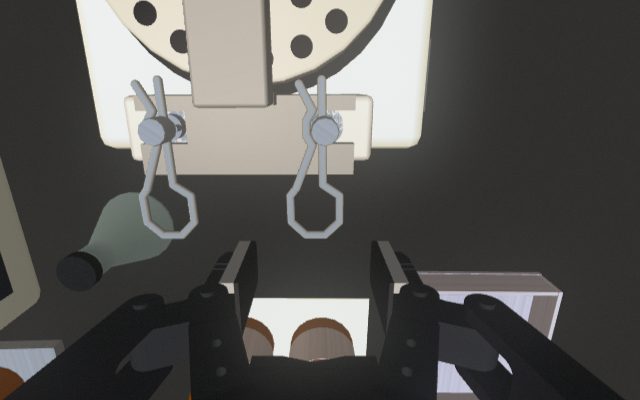

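```bash
python3 - <<'E'
from h import *
d=np.load('w5.npz'); K,E=d['K'],d['E']
W=lambda x,y,z:(ray((x,y),K,E,z)[:2]*1000).round(1)
for n,x,y,z in [('c1 L',289,208,.1),('c1 R',342,208,.1),('c1 end',316,236,.1),('c1 legtip',322,80,.1),('c2 L',143,208,.1),('c2 R',196,208,.1),('c2 end',178,235,.1),('c2leg tip',157,78,.1),('S1',322,131,.121),('S2',152,132,.121),('bar ll',193,103,.134),('bar lr',272,103,.134),('bar ul',185,0,.134),('bar ur',271,0,.134)]: print(n,W(x,y,z))
for n in ['scene1','side1']:
    h=cv2.cvtColor(cv2.imread('pics/%s.png'%n),cv2.COLOR_BGR2HSV); b=cv2.inRange(h,(105,120,60),(125,255,255))
    k,l,st,c=cv2.connectedComponentsWithStats(b)
    im,K,E=cam(n[:-1])
    for i in range(1,k):
        if st[i,4]>60: print(n,st[i],(ray(c[i],K,E,.1)[:2]*1000).round(0))
E
```

```text
c1 L [549.8 146.9]
c1 R [517.2 148. ]
c1 end [533.8 166.2]
c1 legtip [527.6  72.7]
c2 L [639.7 143.9]
c2 R [607. 145.]
c2 end [620.8 162.6]
c2leg tip [618.5  68.7]
S1 [528.7  98.1]
S2 [616.3  95.7]
bar ll [588.8  81.6]
bar lr [552.   82.8]
bar ul [586.4  38.8]
bar ur [549.5  40. ]
scene1 [192 108  12  12 106] [ 311. -800.]
scene1 [253 118  46  19  96] [ 247. -425.]
scene1 [591 177  49  14 101] [-75. 666.]
scene1 [137 195  37  21 129] [ 818. -384.]
scene1 [131 197  37  23 121] [ 838. -391.]
scene1 [125 200  37  23 127] [ 857. -390.]
scene1 [119 203  38  24 128] [ 876. -390.]
scene1 [113 206  38  24 136] [ 895. -391.]
scene1 [219 207  28  16 228] [ 721. -173.]
scene1 [419 240  22  17 310] [533. 328.]
scene1 [402 255  24  21 386] [613. 323.]
side1 [404 251  20  27 141] [ 669. -261.]
side1 [398 253  19  27 122] [ 654. -262.]
side1 [391 255  20  26 125] [ 639. -263.]
side1 [517 255  14   8  66] [ 895. -311.]
side1 [521 270  16   9  76] [ 877. -349.]
side1 [536 273  24  11 120] [ 906. -368.]
side1 [535 283  24  11 123] [ 886. -387.]
side1 [559 288  16  10  85] [ 915. -406.]
side1 [567 296  16  10  92] [ 914. -425.]
side1 [540 301  26  12 140] [ 867. -425.]
```

Request:
{"api": "servo_tool", "payload": {"deltas": [{"dx":-1,"dy":-3,"dz":-30,"rx":0,"ry":0,"rz":0,"fingers":-0.2},{"dx":0,"dy":0,"dz":-30,"rx":0,"ry":0,"rz":0,"fingers":-0.2},{"dx":0,"dy":0,"dz":-22,"rx":0,"ry":0,"rz":0,"fingers":-0.2},{"dx":0,"dy":0,"dz":0,"rx":0,"ry":0,"rz":0,"fingers":-0.2},{"dx":0,"dy":0,"dz":0,"rx":0,"ry":0,"rz":0,"fingers":1},{"dx":0,"dy":0,"dz":0,"rx":0,"ry":0,"rz":0,"fingers":1},{"dx":0,"dy":0,"dz":0,"rx":0,"ry":0,"rz":0,"fingers":1}], "newtons": 50}}

```text
clock: 14.95
tcp_pos: [0.5344, 0.1472, 0.1479]
orientation: [0.001, -0.697, 0.718, -0.0]
wrist_force: [-1.4, 0.4, 0.1]
finger_gap: 0.0331
```

Request:
{"api": "servo_tool", "payload": {"deltas": [{"dx":0,"dy":10,"dz":0,"rx":0,"ry":0,"rz":0,"fingers":1},{"dx":0,"dy":10,"dz":0,"rx":0,"ry":0,"rz":0,"fingers":1},{"dx":0,"dy":10,"dz":0,"rx":0,"ry":0,"rz":0,"fingers":1},{"dx":0,"dy":10,"dz":0,"rx":0,"ry":0,"rz":0,"fingers":1},{"dx":1,"dy":10,"dz":0,"rx":0,"ry":0,"rz":0,"fingers":1},{"dx":0,"dy":0,"dz":0,"rx":0,"ry":0,"rz":0,"fingers":1}]}}

```text
clock: 15.55
tcp_pos: [0.5349, 0.1988, 0.1466]
orientation: [0.0, -0.697, 0.717, 0.0]
wrist_force: [0.1, 0.1, 0.2]
finger_gap: 0.0331
```

```bash
python3 - <<'E'
from h import *
s=env.get_state(); print(s['clock'],s['tcp_pos'],s['wrist_force'],s['finger_gap'])
im,K,E=cam('wrist'); save(im,'w6.png'); np.savez('w6.npz',im=im,K=K,E=E)
for d in cut_out('clip1','wrist'): print(round(d['confidence'],2),d['extent'])
E
```

```text
15.55 [0.534903   0.1988467  0.14663602] [0.09488823 0.05611231 0.19756634] 0.03312885196516335
0.68 [0.0, 5.4, 106.0, 210.8]
0.65 [2.5, 1.1, 386.1, 94.5]
0.61 [271.1, 75.2, 357.2, 330.9]
0.26 [0.0, 154.8, 115.8, 257.4]
```

View pics/w6.png

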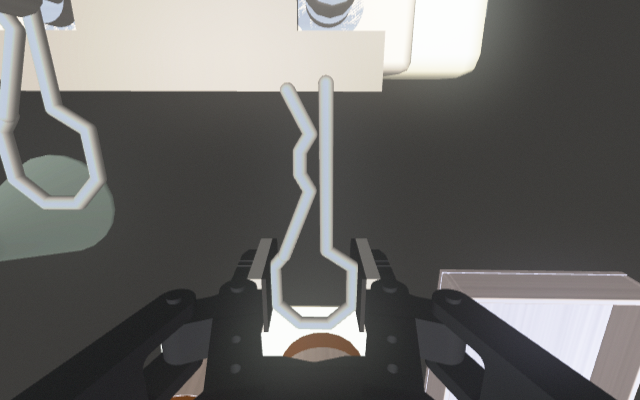

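Request:
{"api": "servo_tool", "payload": {"deltas": [{"dx":0,"dy":5,"dz":35,"rx":0,"ry":0,"rz":0,"fingers":1},{"dx":-30,"dy":30,"dz":0,"rx":0,"ry":0,"rz":0,"fingers":1},{"dx":-30,"dy":30,"dz":0,"rx":0,"ry":0,"rz":0,"fingers":1},{"dx":-30,"dy":30,"dz":0,"rx":0,"ry":0,"rz":0,"fingers":1},{"dx":-30,"dy":30,"dz":0,"rx":0,"ry":0,"rz":0,"fingers":1},{"dx":-30,"dy":27,"dz":-20,"rx":0,"ry":0,"rz":0,"fingers":1},{"dx":0,"dy":0,"dz":-30,"rx":0,"ry":0,"rz":0,"fingers":1},{"dx":0,"dy":0,"dz":-27,"rx":0,"ry":0,"rz":0,"fingers":1}]}}

```text
clock: 16.45
tcp_pos: [0.3838, 0.3499, 0.1041]
orientation: [0.0, -0.697, 0.717, -0.0]
wrist_force: [0.2, -0.7, -0.9]
finger_gap: 0.0335
```

Request:
{"api": "servo_tool", "payload": {"deltas": [{"dx":0,"dy":0,"dz":0,"rx":0,"ry":0,"rz":0,"fingers":1},{"dx":0,"dy":0,"dz":0,"rx":0,"ry":0,"rz":0,"fingers":-0.2},{"dx":0,"dy":0,"dz":0,"rx":0,"ry":0,"rz":0,"fingers":-0.2},{"dx":0,"dy":0,"dz":0,"rx":0,"ry":0,"rz":0,"fingers":-0.2},{"dx":0,"dy":0,"dz":40,"rx":0,"ry":0,"rz":0,"fingers":-0.2},{"dx":20,"dy":-20,"dz":50,"rx":0,"ry":0,"rz":0,"fingers":-0.2},{"dx":35,"dy":-35,"dz":10,"rx":0,"ry":0,"rz":0,"fingers":-0.2},{"dx":35,"dy":-35,"dz":0,"rx":0,"ry":0,"rz":0,"fingers":-0.2}]}}

```text
clock: 17.25
tcp_pos: [0.4746, 0.2622, 0.2026]
orientation: [0.004, -0.697, 0.717, -0.002]
wrist_force: [0.4, 1.0, 0.0]
finger_gap: 0.0512
```

```bash
python3 - <<'E'
from h import *
s=env.get_state(); print(s['clock'],s['tcp_pos'])
for n in ['scene','side']:
    im,K,E=cam(n); save(im,n+'2.png')
    for d in cut_out('clip1',n):
        l,t,r,b=d['extent']; print(n,round(d['confidence'],2),d['extent'],(ray(((l+r)/2,(t+b)/2),K,E,.01)[:2]*1000).round(0))
E
```

```text
17.25 [0.47460077 0.26221267 0.20262829]
scene 0.52 [251.4, 190.0, 277.4, 204.7] [ 514. -252.]
side 0.72 [363.2, 229.5, 365.7, 236.6] [645. -59.]
side 0.54 [321.1, 226.9, 336.8, 259.9] [545. -70.]
side 0.51 [328.8, 163.0, 341.2, 178.0] [658. 243.]
```

Request:
{"api": "servo_tool", "payload": {"deltas": [{"dx":37,"dy":-29,"dz":0,"rx":0,"ry":0,"rz":0,"fingers":-0.2},{"dx":37,"dy":-29,"dz":0,"rx":0,"ry":0,"rz":0,"fingers":-0.2},{"dx":37,"dy":-29,"dz":0,"rx":0,"ry":0,"rz":0,"fingers":-0.2},{"dx":37,"dy":-29,"dz":0,"rx":0,"ry":0,"rz":0,"fingers":-0.2},{"dx":0,"dy":0,"dz":0,"rx":0,"ry":0,"rz":0,"fingers":-0.2},{"dx":0,"dy":0,"dz":0,"rx":0,"ry":0,"rz":0,"fingers":-0.2}]}}

```text
clock: 18.05
tcp_pos: [0.6196, 0.1463, 0.1976]
orientation: [-0.0, -0.696, 0.718, 0.001]
wrist_force: [0.2, -0.2, -1.2]
finger_gap: 0.0513
```

```bash
python3 - <<'E'
from h import *
s=env.get_state(); print(s['clock'],s['tcp_pos'])
im,K,E=cam('wrist'); save(im,'w7.png')
for d in cut_out('clip2','wrist'):
    l,t,r,b=d['extent']; print(round(d['confidence'],2),d['extent'],(ray(((l+r)/2,b),K,E,.1)[:2]*1000).round(0),(ray((l,b-25),K,E,.1)[:2]*1000).round(0),(ray((r,b-25),K,E,.1)[:2]*1000).round(0))
E
```

```text
18.05 [0.61960241 0.14627735 0.19756099]
0.7 [566.2, 318.6, 589.7, 362.4] [463. 236.] [473. 218.] [459. 218.]
0.65 [269.8, 73.2, 341.0, 268.0] [624. 167.] [643. 152.] [605. 153.]
```

Request:
{"api": "servo_tool", "payload": {"deltas": [{"dx":4,"dy":-1,"dz":-25,"rx":0,"ry":0,"rz":0,"fingers":-0.2},{"dx":0,"dy":0,"dz":-25,"rx":0,"ry":0,"rz":0,"fingers":-0.2},{"dx":0,"dy":0,"dz":0,"rx":0,"ry":0,"rz":0,"fingers":-0.2},{"dx":0,"dy":0,"dz":0,"rx":0,"ry":0,"rz":0,"fingers":1},{"dx":0,"dy":0,"dz":0,"rx":0,"ry":0,"rz":0,"fingers":1},{"dx":0,"dy":0,"dz":0,"rx":0,"ry":0,"rz":0,"fingers":1}], "newtons": 50}}

```text
clock: 18.75
tcp_pos: [0.6239, 0.1458, 0.1495]
orientation: [0.001, -0.697, 0.717, -0.0]
wrist_force: [-1.4, 1.2, 0.2]
finger_gap: 0.033
```

Request:
{"api": "servo_tool", "payload": {"deltas": [{"dx":0,"dy":10,"dz":0,"rx":0,"ry":0,"rz":0,"fingers":1},{"dx":0,"dy":10,"dz":0,"rx":0,"ry":0,"rz":0,"fingers":1},{"dx":0,"dy":10,"dz":0,"rx":0,"ry":0,"rz":0,"fingers":1},{"dx":0,"dy":10,"dz":0,"rx":0,"ry":0,"rz":0,"fingers":1},{"dx":1,"dy":10,"dz":0,"rx":0,"ry":0,"rz":0,"fingers":1},{"dx":0,"dy":0,"dz":20,"rx":0,"ry":0,"rz":0,"fingers":1},{"dx":0,"dy":0,"dz":40,"rx":0,"ry":0,"rz":0,"fingers":1},{"dx":0,"dy":0,"dz":20,"rx":0,"ry":0,"rz":0,"fingers":1}]}}

```text
clock: 19.55
tcp_pos: [0.6258, 0.1964, 0.2309]
orientation: [0.002, -0.697, 0.717, -0.001]
wrist_force: [0.7, 0.5, -0.5]
finger_gap: 0.0333
```

```bash
python3 - <<'E'
from h import *
s=env.get_state(); print(s['clock'],s['tcp_pos'],s['wrist_force'],s['finger_gap'])
im,K,E=cam('wrist'); save(im,'w7.png')
for d in cut_out('clip1','wrist'): print(round(d['confidence'],2),d['extent'])
E
```

```text
19.55 [0.62580196 0.19639936 0.23094667] [ 0.66809407  0.51373947 -0.53175068] 0.03331986101036291
0.96 [267.4, 66.4, 357.2, 327.0]
0.68 [538.2, 242.1, 585.9, 333.3]
```

Request:
{"api": "servo_tool", "payload": {"deltas": [{"dx":-41,"dy":26,"dz":0,"rx":0,"ry":0,"rz":0,"fingers":1},{"dx":-40,"dy":26,"dz":0,"rx":0,"ry":0,"rz":0,"fingers":1},{"dx":-40,"dy":26,"dz":0,"rx":0,"ry":0,"rz":0,"fingers":1},{"dx":-40,"dy":26,"dz":0,"rx":0,"ry":0,"rz":0,"fingers":1},{"dx":-40,"dy":26,"dz":0,"rx":0,"ry":0,"rz":0,"fingers":1},{"dx":-40,"dy":25,"dz":-30,"rx":0,"ry":0,"rz":0,"fingers":1},{"dx":0,"dy":0,"dz":-45,"rx":0,"ry":0,"rz":0,"fingers":1},{"dx":0,"dy":0,"dz":-45,"rx":0,"ry":0,"rz":0,"fingers":1}]}}

```text
clock: 20.45
tcp_pos: [0.3865, 0.3489, 0.11]
orientation: [0.001, -0.698, 0.716, -0.0]
wrist_force: [1.2, -0.4, -1.0]
finger_gap: 0.033
```

Request:
{"api": "servo_tool", "payload": {"deltas": [{"dx":0,"dy":0,"dz":-6,"rx":0,"ry":0,"rz":0,"fingers":1},{"dx":0,"dy":0,"dz":0,"rx":0,"ry":0,"rz":0,"fingers":-0.2},{"dx":0,"dy":0,"dz":0,"rx":0,"ry":0,"rz":0,"fingers":-0.2},{"dx":0,"dy":0,"dz":0,"rx":0,"ry":0,"rz":0,"fingers":-0.2},{"dx":0,"dy":0,"dz":40,"rx":0,"ry":0,"rz":0,"fingers":-0.2},{"dx":0,"dy":-40,"dz":45,"rx":0,"ry":0,"rz":0,"fingers":-0.2},{"dx":0,"dy":-50,"dz":45,"rx":0,"ry":0,"rz":0,"fingers":-0.2},{"dx":0,"dy":0,"dz":0,"rx":0,"ry":0,"rz":0,"fingers":-0.2}]}}

```text
clock: 21.25
tcp_pos: [0.3908, 0.2755, 0.2225]
orientation: [0.005, -0.695, 0.719, -0.002]
wrist_force: [0.5, 0.5, 0.5]
finger_gap: 0.0512
```

```bash
python3 - <<'E'
from h import *
s=env.get_state(); print(s['clock'],s['tcp_pos'],s['joint_pos'])
im,K,E=cam('wrist'); save(im,'w8.png')
for t in ['clip1','clip_tray']:
  for d in cut_out(t,'wrist'):
    l,tt,r,b=d['extent']; print(t,round(d['confidence'],2),d['extent'],(ray((l,tt),K,E,.01)[:2]*1000).round(0),(ray((r,b),K,E,.01)[:2]*1000).round(0))
E
```

```text
21.25 [0.39077882 0.27551322 0.22251082] [ 4.46438249e-01  1.63348826e-01 -3.54000090e-01  1.04338106e+00
 -9.25323648e-04 -1.09115160e+00]
clip1 0.9 [304.3, 166.1, 339.8, 271.8] [400. 266.] [371. 367.]
clip1 0.59 [309.9, 170.7, 343.3, 264.8] [396. 270.] [368. 360.]
clip_tray 0.92 [243.3, 150.0, 408.6, 323.8] [450. 250.] [305. 426.]
```

Request:
{"api": "servo_tool", "payload": {"deltas": [{"dx":14,"dy":-49,"dz":0,"rx":0,"ry":0,"rz":0,"fingers":-0.2},{"dx":14,"dy":-49,"dz":0,"rx":0,"ry":0,"rz":0,"fingers":-0.2},{"dx":14,"dy":-49,"dz":0,"rx":0,"ry":0,"rz":0,"fingers":-0.2},{"dx":14,"dy":-49,"dz":0,"rx":0,"ry":0,"rz":0,"fingers":-0.2},{"dx":14,"dy":-49,"dz":0,"rx":0,"ry":0,"rz":0,"fingers":-0.2},{"dx":14,"dy":-49,"dz":0,"rx":0,"ry":0,"rz":0,"fingers":-0.2},{"dx":14,"dy":-49,"dz":0,"rx":0,"ry":0,"rz":0,"fingers":-0.2},{"dx":14,"dy":-49,"dz":0,"rx":0,"ry":0,"rz":0,"fingers":-0.2}]}}

```text
clock: 22.2
tcp_pos: [0.4984, -0.1088, 0.2149]
orientation: [-0.0, -0.697, 0.717, 0.001]
wrist_force: [1.8, 0.7, 0.9]
finger_gap: 0.0508
```

Request:
{"api": "servo_tool", "payload": {"deltas": [{"dx":15,"dy":-49,"dz":0,"rx":0,"ry":0,"rz":0,"fingers":-0.2},{"dx":0,"dy":-14,"dz":0,"rx":0,"ry":0,"rz":0,"fingers":-0.2},{"dx":0,"dy":0,"dz":0,"rx":0,"ry":0,"rz":0,"fingers":-0.2},{"dx":0,"dy":0,"dz":0,"rx":0,"ry":0,"rz":0,"fingers":-0.2}]}}

```text
clock: 22.6
tcp_pos: [0.5122, -0.1683, 0.2149]
orientation: [-0.0, -0.697, 0.717, 0.001]
wrist_force: [0.6, 0.8, 0.3]
finger_gap: 0.0511
```

```bash
python3 - <<'E'
from h import *
s=env.get_state(); print(s['clock'],s['tcp_pos'],s['joint_pos'])
im,K,E=cam('wrist'); save(im,'w9.png'); np.savez('w9.npz',im=im,K=K,E=E)
for d in cut_out('clip3','wrist'): print(round(d['confidence'],2),d['extent'])
E
```

```text
22.6 [ 0.51217924 -0.16831674  0.21486226] [-4.66677307e-01  2.89566838e-01 -2.09453670e-01  1.07471377e+00
  5.36351747e-04 -2.00822766e+00]
0.83 [121.8, 163.9, 184.3, 305.7]
0.57 [280.3, 167.2, 340.3, 320.4]
0.54 [166.7, 0.1, 610.8, 4.6]
0.42 [13.0, 53.5, 145.0, 184.0]
```

View pics/w9.png

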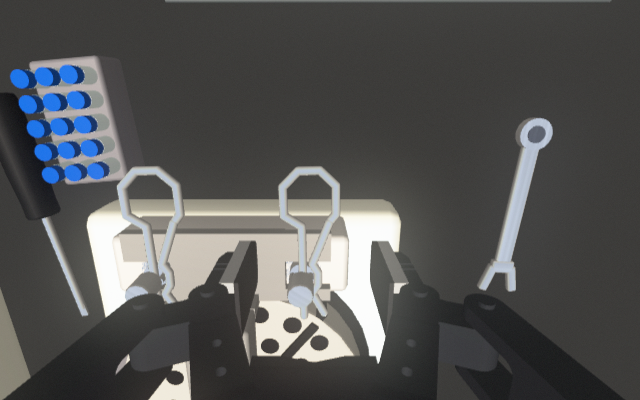

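```bash
python3 - <<'E'
from h import *
d=np.load('w9.npz'); K,E=d['K'],d['E']
W=lambda x,y,z:(ray((x,y),K,E,z)[:2]*1000).round(1)
for n,x,y,z in [('c3 L',281,200,.1),('c3 R',338,200,.1),('c3 end',310,169,.1),('c4 L',120,200,.1),('c4 R',182,200,.1),('c4 end',149,169,.1),('S3',300,297,.121),('S4',142,290,.121),('rack edge',126,178,.05),('mat edge',390,2,.004)]: print(n,W(x,y,z))
E
```

```text
c3 L [ 529.9 -181.2]
c3 R [ 497.6 -180.2]
c3 end [ 512.9 -198.7]
c4 L [ 621.2 -184.1]
c4 R [ 586.1 -183. ]
c4 end [ 601.7 -201.5]
S3 [ 520.5 -131.5]
S4 [ 606.6 -138.7]
rack edge [ 643.9 -184.6]
mat edge [ 451.5 -300. ]
```

Request:
{"api": "servo_tool", "payload": {"deltas": [{"dx":1,"dy":-11,"dz":-25,"rx":0,"ry":0,"rz":0,"fingers":-0.2},{"dx":0,"dy":0,"dz":-25,"rx":0,"ry":0,"rz":0,"fingers":-0.2},{"dx":0,"dy":0,"dz":-17,"rx":0,"ry":0,"rz":0,"fingers":-0.2},{"dx":0,"dy":0,"dz":0,"rx":0,"ry":0,"rz":0,"fingers":-0.2},{"dx":0,"dy":0,"dz":0,"rx":0,"ry":0,"rz":0,"fingers":1},{"dx":0,"dy":0,"dz":0,"rx":0,"ry":0,"rz":0,"fingers":1},{"dx":0,"dy":0,"dz":0,"rx":0,"ry":0,"rz":0,"fingers":1}]}}

```text
clock: 23.4
tcp_pos: [0.5141, -0.1802, 0.1502]
orientation: [0.0, -0.697, 0.717, -0.001]
wrist_force: [-0.1, -0.1, 0.3]
finger_gap: 0.0332
```

Request:
{"api": "servo_tool", "payload": {"deltas": [{"dx":0,"dy":-10,"dz":0,"rx":0,"ry":0,"rz":0,"fingers":1},{"dx":0,"dy":-10,"dz":0,"rx":0,"ry":0,"rz":0,"fingers":1},{"dx":0,"dy":-10,"dz":0,"rx":0,"ry":0,"rz":0,"fingers":1},{"dx":-1,"dy":-10,"dz":0,"rx":0,"ry":0,"rz":0,"fingers":1},{"dx":0,"dy":-12,"dz":0,"rx":0,"ry":0,"rz":0,"fingers":1},{"dx":0,"dy":0,"dz":20,"rx":0,"ry":0,"rz":0,"fingers":1},{"dx":0,"dy":0,"dz":40,"rx":0,"ry":0,"rz":0,"fingers":1},{"dx":0,"dy":0,"dz":20,"rx":0,"ry":0,"rz":0,"fingers":1}]}}

```text
clock: 24.2
tcp_pos: [0.5133, -0.2341, 0.2317]
orientation: [0.0, -0.696, 0.718, -0.001]
wrist_force: [0.1, -0.3, -0.5]
finger_gap: 0.033
```

```bash
python3 - <<'E'
from h import *
s=env.get_state(); print(s['clock'],s['tcp_pos'],s['wrist_force'],s['finger_gap'])
im,K,E=cam('wrist'); save(im,'w10.png')
for d in cut_out('clip1','wrist'): print(round(d['confidence'],2),d['extent'])
E
```

```text
24.2 [ 0.51328566 -0.23409565  0.23165887] [ 0.081368   -0.32593457 -0.48908604] 0.03302141294739838
0.87 [269.8, 229.5, 356.5, 364.8]
0.6 [158.8, 254.6, 208.1, 382.1]
```

Request:
{"api": "servo_tool", "payload": {"deltas": [{"dx":-12,"dy":48,"dz":0,"rx":0,"ry":0,"rz":0,"fingers":1},{"dx":-12,"dy":48,"dz":0,"rx":0,"ry":0,"rz":0,"fingers":1},{"dx":-12,"dy":48,"dz":0,"rx":0,"ry":0,"rz":0,"fingers":1},{"dx":-12,"dy":48,"dz":0,"rx":0,"ry":0,"rz":0,"fingers":1},{"dx":-12,"dy":48,"dz":0,"rx":0,"ry":0,"rz":0,"fingers":1},{"dx":-12,"dy":48,"dz":0,"rx":0,"ry":0,"rz":0,"fingers":1},{"dx":-12,"dy":48,"dz":0,"rx":0,"ry":0,"rz":0,"fingers":1},{"dx":-12,"dy":48,"dz":0,"rx":0,"ry":0,"rz":0,"fingers":1}]}}

```text
clock: 25.1
tcp_pos: [0.4158, 0.1528, 0.228]
orientation: [-0.0, -0.696, 0.718, 0.0]
wrist_force: [0.7, 0.4, -0.3]
finger_gap: 0.0331
```

Request:
{"api": "servo_tool", "payload": {"deltas": [{"dx":-11,"dy":48,"dz":0,"rx":0,"ry":0,"rz":0,"fingers":1},{"dx":-11,"dy":48,"dz":0,"rx":0,"ry":0,"rz":0,"fingers":1},{"dx":-11,"dy":48,"dz":0,"rx":0,"ry":0,"rz":0,"fingers":1},{"dx":0,"dy":0,"dz":-10,"rx":0,"ry":0,"rz":0,"fingers":1},{"dx":0,"dy":0,"dz":0,"rx":0,"ry":0,"rz":0,"fingers":1}]}}

```text
clock: 25.6
tcp_pos: [0.3823, 0.2959, 0.2167]
orientation: [-0.002, -0.698, 0.716, 0.0]
wrist_force: [-0.6, -0.6, -0.3]
finger_gap: 0.033
```

Request:
{"api": "servo_tool", "payload": {"deltas": [{"dx":0,"dy":1,"dz":-45,"rx":0,"ry":0,"rz":0,"fingers":1},{"dx":0,"dy":0,"dz":-40,"rx":0,"ry":0,"rz":0,"fingers":1},{"dx":0,"dy":0,"dz":-22,"rx":0,"ry":0,"rz":0,"fingers":1},{"dx":0,"dy":0,"dz":0,"rx":0,"ry":0,"rz":0,"fingers":1},{"dx":0,"dy":0,"dz":0,"rx":0,"ry":0,"rz":0,"fingers":-0.2},{"dx":0,"dy":0,"dz":0,"rx":0,"ry":0,"rz":0,"fingers":-0.2},{"dx":0,"dy":0,"dz":0,"rx":0,"ry":0,"rz":0,"fingers":-0.2},{"dx":0,"dy":0,"dz":40,"rx":0,"ry":0,"rz":0,"fingers":-0.2}]}}

```text
clock: 26.4
tcp_pos: [0.3816, 0.2952, 0.1497]
orientation: [-0.003, -0.696, 0.718, 0.001]
wrist_force: [0.3, -0.3, -0.0]
finger_gap: 0.0512
```

Request:
{"api": "servo_tool", "payload": {"deltas": [{"dx":0,"dy":0,"dz":45,"rx":0,"ry":0,"rz":0,"fingers":-0.2},{"dx":12,"dy":-30,"dz":40,"rx":0,"ry":0,"rz":0,"fingers":-0.2},{"dx":20,"dy":-45,"dz":0,"rx":0,"ry":0,"rz":0,"fingers":-0.2},{"dx":20,"dy":-45,"dz":0,"rx":0,"ry":0,"rz":0,"fingers":-0.2},{"dx":20,"dy":-45,"dz":0,"rx":0,"ry":0,"rz":0,"fingers":-0.2},{"dx":21,"dy":-45,"dz":0,"rx":0,"ry":0,"rz":0,"fingers":-0.2},{"dx":21,"dy":-45,"dz":0,"rx":0,"ry":0,"rz":0,"fingers":-0.2},{"dx":21,"dy":-45,"dz":0,"rx":0,"ry":0,"rz":0,"fingers":-0.2}]}}

```text
clock: 27.2
tcp_pos: [0.5193, -0.0046, 0.2376]
orientation: [0.001, -0.697, 0.717, -0.001]
wrist_force: [0.6, 0.9, -0.3]
finger_gap: 0.0511
```

Request:
{"api": "servo_tool", "payload": {"deltas": [{"dx":21,"dy":-45,"dz":0,"rx":0,"ry":0,"rz":0,"fingers":-0.2},{"dx":21,"dy":-45,"dz":0,"rx":0,"ry":0,"rz":0,"fingers":-0.2},{"dx":21,"dy":-45,"dz":0,"rx":0,"ry":0,"rz":0,"fingers":-0.2},{"dx":22,"dy":-44,"dz":0,"rx":0,"ry":0,"rz":0,"fingers":-0.2},{"dx":0,"dy":0,"dz":0,"rx":0,"ry":0,"rz":0,"fingers":-0.2},{"dx":0,"dy":0,"dz":0,"rx":0,"ry":0,"rz":0,"fingers":-0.2}]}}

```text
clock: 27.8
tcp_pos: [0.6035, -0.1829, 0.2363]
orientation: [0.0, -0.696, 0.718, -0.0]
wrist_force: [0.0, 0.9, -0.7]
finger_gap: 0.0514
```

```bash
python3 - <<'E'
from h import *
s=env.get_state(); print(s['clock'],s['tcp_pos'],s['joint_pos'])
im,K,E=cam('wrist'); save(im,'w11.png')
for d in cut_out('clip4','wrist'):
    l,t,r,b=d['extent']; print(round(d['confidence'],2),d['extent'],(ray(((l+r)/2,t),K,E,.1)[:2]*1000).round(0),(ray((l,t+30),K,E,.1)[:2]*1000).round(0),(ray((r,t+30),K,E,.1)[:2]*1000).round(0))
E
```

```text
27.8 [ 0.60352424 -0.18285148  0.23631428] [-4.21455009e-01  4.45742798e-01  7.47987572e-02  1.19938407e+00
  1.92737405e-04 -1.96059651e+00]
0.58 [290.3, 172.8, 342.7, 313.9] [ 601. -206.] [ 618. -187.] [ 585. -186.]
0.29 [173.6, 74.3, 260.5, 189.3] [ 656. -266.] [ 683. -250.] [ 632. -248.]
```

Request:
{"api": "servo_tool", "payload": {"deltas": [{"dx":-1,"dy":-1,"dz":-30,"rx":0,"ry":0,"rz":0,"fingers":-0.2},{"dx":0,"dy":0,"dz":-30,"rx":0,"ry":0,"rz":0,"fingers":-0.2},{"dx":0,"dy":0,"dz":-28,"rx":0,"ry":0,"rz":0,"fingers":-0.2},{"dx":0,"dy":0,"dz":0,"rx":0,"ry":0,"rz":0,"fingers":-0.2},{"dx":0,"dy":0,"dz":0,"rx":0,"ry":0,"rz":0,"fingers":1},{"dx":0,"dy":0,"dz":0,"rx":0,"ry":0,"rz":0,"fingers":1},{"dx":0,"dy":0,"dz":0,"rx":0,"ry":0,"rz":0,"fingers":1}]}}

```text
clock: 28.6
tcp_pos: [0.603, -0.1824, 0.1499]
orientation: [0.001, -0.697, 0.717, -0.001]
wrist_force: [-0.7, 1.2, -0.5]
finger_gap: 0.0333
```

Request:
{"api": "servo_tool", "payload": {"deltas": [{"dx":0,"dy":-10,"dz":0,"rx":0,"ry":0,"rz":0,"fingers":1},{"dx":0,"dy":-10,"dz":0,"rx":0,"ry":0,"rz":0,"fingers":1},{"dx":0,"dy":-10,"dz":0,"rx":0,"ry":0,"rz":0,"fingers":1},{"dx":-1,"dy":-10,"dz":0,"rx":0,"ry":0,"rz":0,"fingers":1},{"dx":0,"dy":-12,"dz":0,"rx":0,"ry":0,"rz":0,"fingers":1},{"dx":0,"dy":0,"dz":20,"rx":0,"ry":0,"rz":0,"fingers":1},{"dx":0,"dy":0,"dz":40,"rx":0,"ry":0,"rz":0,"fingers":1},{"dx":0,"dy":0,"dz":25,"rx":0,"ry":0,"rz":0,"fingers":1}]}}

```text
clock: 29.4
tcp_pos: [0.6016, -0.2362, 0.235]
orientation: [0.0, -0.696, 0.718, -0.001]
wrist_force: [-0.5, -1.0, -0.6]
finger_gap: 0.0331
```

```bash
python3 - <<'E'
from h import *
s=env.get_state(); print(s['clock'],s['tcp_pos'],s['wrist_force'],s['finger_gap'])
im,K,E=cam('wrist'); save(im,'w12.png')
for d in cut_out('clip1','wrist'): print(round(d['confidence'],2),d['extent'])
E
```

```text
29.4 [ 0.60157624 -0.23616381  0.2349521 ] [-0.50965615 -1.04216451 -0.58407667] 0.03308878065070721
0.78 [272.0, 228.7, 357.8, 365.2]
```

Request:
{"api": "servo_tool", "payload": {"deltas": [{"dx":-18,"dy":44,"dz":0,"rx":0,"ry":0,"rz":0,"fingers":1},{"dx":-18,"dy":44,"dz":0,"rx":0,"ry":0,"rz":0,"fingers":1},{"dx":-18,"dy":44,"dz":0,"rx":0,"ry":0,"rz":0,"fingers":1},{"dx":-18,"dy":44,"dz":0,"rx":0,"ry":0,"rz":0,"fingers":1},{"dx":-18,"dy":45,"dz":0,"rx":0,"ry":0,"rz":0,"fingers":1},{"dx":-18,"dy":45,"dz":0,"rx":0,"ry":0,"rz":0,"fingers":1},{"dx":-18,"dy":45,"dz":0,"rx":0,"ry":0,"rz":0,"fingers":1},{"dx":-18,"dy":45,"dz":0,"rx":0,"ry":0,"rz":0,"fingers":1}]}}

```text
clock: 30.3
tcp_pos: [0.4564, 0.1224, 0.2322]
orientation: [-0.0, -0.696, 0.718, 0.0]
wrist_force: [0.8, 0.7, -0.2]
finger_gap: 0.033
```

Request:
{"api": "servo_tool", "payload": {"deltas": [{"dx":-18,"dy":45,"dz":0,"rx":0,"ry":0,"rz":0,"fingers":1},{"dx":-18,"dy":45,"dz":0,"rx":0,"ry":0,"rz":0,"fingers":1},{"dx":-18,"dy":45,"dz":0,"rx":0,"ry":0,"rz":0,"fingers":1},{"dx":-19,"dy":43,"dz":-10,"rx":0,"ry":0,"rz":0,"fingers":1},{"dx":0,"dy":0,"dz":0,"rx":0,"ry":0,"rz":0,"fingers":1}]}}

```text
clock: 30.8
tcp_pos: [0.3815, 0.3028, 0.2212]
orientation: [-0.001, -0.699, 0.715, 0.001]
wrist_force: [-0.1, -1.1, -0.7]
finger_gap: 0.0329
```

Request:
{"api": "servo_tool", "payload": {"deltas": [{"dx":0,"dy":-3,"dz":-45,"rx":0,"ry":0,"rz":0,"fingers":1},{"dx":0,"dy":0,"dz":-40,"rx":0,"ry":0,"rz":0,"fingers":1},{"dx":0,"dy":0,"dz":-23,"rx":0,"ry":0,"rz":0,"fingers":1},{"dx":0,"dy":0,"dz":0,"rx":0,"ry":0,"rz":0,"fingers":1},{"dx":0,"dy":0,"dz":0,"rx":0,"ry":0,"rz":0,"fingers":-0.2},{"dx":0,"dy":0,"dz":0,"rx":0,"ry":0,"rz":0,"fingers":-0.2},{"dx":0,"dy":0,"dz":0,"rx":0,"ry":0,"rz":0,"fingers":-0.2},{"dx":0,"dy":0,"dz":40,"rx":0,"ry":0,"rz":0,"fingers":-0.2}]}}

```text
clock: 31.6
tcp_pos: [0.3823, 0.2951, 0.1526]
orientation: [-0.003, -0.696, 0.718, 0.001]
wrist_force: [1.0, -0.2, -0.2]
finger_gap: 0.0513
```

Request:
{"api": "servo_tool", "payload": {"deltas": [{"dx":5,"dy":0,"dz":45,"rx":0,"ry":0,"rz":0,"fingers":-0.2},{"dx":10,"dy":-20,"dz":45,"rx":0,"ry":0,"rz":0,"fingers":-0.2},{"dx":15,"dy":-30,"dz":35,"rx":0,"ry":0,"rz":0,"fingers":-0.2},{"dx":20,"dy":-30,"dz":35,"rx":0,"ry":0,"rz":0,"fingers":-1},{"dx":20,"dy":-30,"dz":0,"rx":0,"ry":0,"rz":0,"fingers":-1},{"dx":0,"dy":0,"dz":0,"rx":0,"ry":0,"rz":0,"fingers":-1},{"dx":0,"dy":0,"dz":0,"rx":0,"ry":0,"rz":0,"fingers":-1}]}}

```text
clock: 32.3
tcp_pos: [0.4545, 0.1861, 0.3154]
orientation: [0.001, -0.696, 0.718, -0.0]
wrist_force: [-0.2, 0.5, 0.7]
finger_gap: 0.0854
```

```bash
python3 - <<'E'
from h import *
s=env.get_state(); print(s['clock'],s['tcp_pos'],s['joint_pos'])
im,K,E=cam('wrist'); save(im,'w13.png'); np.savez('w13.npz',im=im,K=K,E=E)
for t in ['clip1','clip_tray','transit_bar','jar1']:
  for d in cut_out(t,'wrist'): print(t,round(d['confidence'],2),d['extent'])
E
```

```text
32.3 [0.45446239 0.18609991 0.31544883] [ 2.24862666e-01  1.46138560e-01 -1.40936965e-01  1.28228543e+00
  3.61100084e-04 -1.31431728e+00]
clip1 0.83 [358.4, 220.6, 389.1, 296.7]
clip1 0.8 [363.2, 231.2, 391.4, 308.6]
clip1 0.66 [363.0, 229.9, 385.2, 305.7]
clip1 0.54 [372.2, 224.9, 386.8, 250.7]
clip_tray 0.67 [318.4, 206.9, 443.1, 334.7]
transit_bar 0.45 [29.6, 141.3, 130.0, 203.1]
jar1 0.86 [197.4, 235.6, 263.2, 337.2]
jar1 0.77 [134.1, 249.7, 196.3, 298.7]
```

View pics/w13.png

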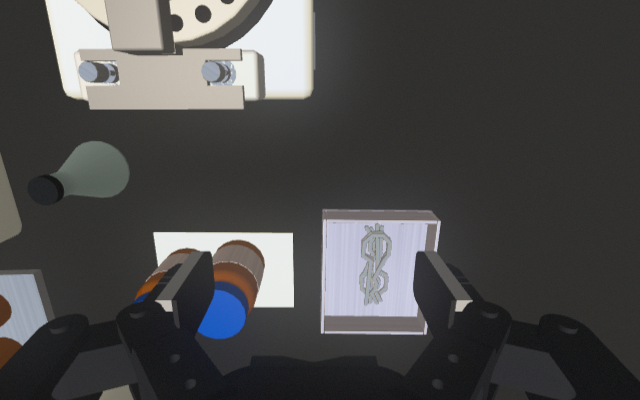

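Request:
{"api": "servo_tool", "payload": {"deltas": [{"dx":23,"dy":-41,"dz":-10,"rx":0,"ry":0,"rz":0,"fingers":-1},{"dx":23,"dy":-41,"dz":-10,"rx":0,"ry":0,"rz":0,"fingers":-1},{"dx":23,"dy":-41,"dz":-10,"rx":0,"ry":0,"rz":0,"fingers":-1},{"dx":23,"dy":-41,"dz":-10,"rx":0,"ry":0,"rz":0,"fingers":-1},{"dx":22,"dy":-40,"dz":-10,"rx":0,"ry":0,"rz":0,"fingers":-1},{"dx":0,"dy":0,"dz":0,"rx":0,"ry":0,"rz":0,"fingers":-1},{"dx":0,"dy":0,"dz":0,"rx":0,"ry":0,"rz":0,"fingers":-1}], "newtons": 110}}

```text
clock: 33.25
tcp_pos: [0.5679, -0.0174, 0.2635]
orientation: [-0.001, -0.696, 0.718, 0.001]
wrist_force: [-0.1, 0.1, -0.2]
finger_gap: 0.0854
```

```bash
python3 - <<'E'
from h import *
s=env.get_state(); print(s['clock'],s['tcp_pos'])
im,K,E=cam('wrist'); save(im,'w14.png'); np.savez('w14.npz',im=im,K=K,E=E)
for d in cut_out('transit_bar','wrist'): print(round(d['confidence'],2),d['extent'])
E
```

```text
33.25 [ 0.56789607 -0.01738459  0.26352629]
0.59 [213.7, 0.0, 413.3, 356.3]
```

View pics/w14.png

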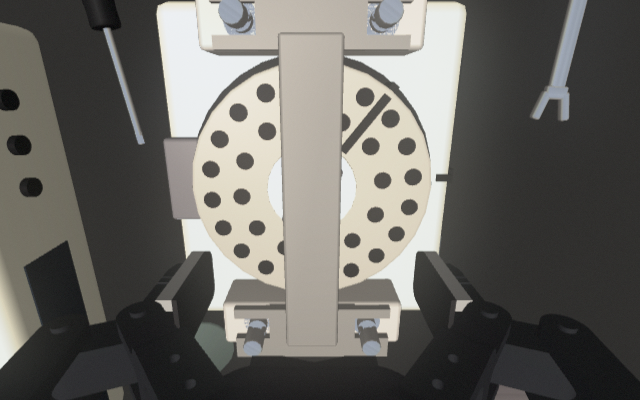

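```bash
python3 - <<'E'
from h import *
d=np.load('w14.npz'); K,E=d['K'],d['E']
W=lambda x,y,z:(ray((x,y),K,E,z)[:2]*1000).round(1)
for n,x,y,z in [('a',280,34,.134),('b',343,34,.134),('c',288,345,.134),('d',338,345,.134),('mark',449,178,.05),('disc l',193,180,.083),('disc r',431,180,.083),('rib1',388,97,.083),('rib2',344,151,.083)]: print(n,W(x,y,z))
E
```

```text
a [ 582.2 -118.8]
b [ 548.6 -117.7]
c [588.7  81.9]
d [553.5  83.1]
mark [451.6 -13.3]
disc l [658.3 -27. ]
disc r [478.3 -21.2]
rib1 [512.8 -82.9]
rib2 [544.  -45.5]
```

Request:
{"api": "servo_tool", "payload": {"deltas": [{"dx":0,"dy":0,"dz":-30,"rx":0,"ry":0,"rz":0,"fingers":-1},{"dx":0,"dy":0,"dz":-30,"rx":0,"ry":0,"rz":0,"fingers":-1},{"dx":0,"dy":0,"dz":-27,"rx":0,"ry":0,"rz":0,"fingers":-1},{"dx":0,"dy":0,"dz":0,"rx":0,"ry":0,"rz":0,"fingers":-1},{"dx":0,"dy":0,"dz":0,"rx":0,"ry":0,"rz":0,"fingers":1},{"dx":0,"dy":0,"dz":0,"rx":0,"ry":0,"rz":0,"fingers":1},{"dx":0,"dy":0,"dz":0,"rx":0,"ry":0,"rz":0,"fingers":1},{"dx":0,"dy":0,"dz":0,"rx":0,"ry":0,"rz":0,"fingers":1}], "newtons": 110}}

```text
clock: 34.15
tcp_pos: [0.5692, -0.0173, 0.1798]
orientation: [0.001, -0.697, 0.717, -0.001]
wrist_force: [-0.1, -0.5, -3.1]
finger_gap: 0.0343
```

Request:
{"api": "servo_tool", "payload": {"deltas": [{"dx":0,"dy":0,"dz":0,"rx":0,"ry":0,"rz":0,"fingers":1},{"dx":0,"dy":0,"dz":10,"rx":0,"ry":0,"rz":0,"fingers":1},{"dx":0,"dy":0,"dz":10,"rx":0,"ry":0,"rz":0,"fingers":1},{"dx":0,"dy":0,"dz":10,"rx":0,"ry":0,"rz":0,"fingers":1},{"dx":0,"dy":0,"dz":10,"rx":0,"ry":0,"rz":0,"fingers":1},{"dx":0,"dy":0,"dz":10,"rx":0,"ry":0,"rz":0,"fingers":1},{"dx":0,"dy":0,"dz":15,"rx":0,"ry":0,"rz":0,"fingers":1},{"dx":0,"dy":0,"dz":15,"rx":0,"ry":0,"rz":0,"fingers":1}]}}

```text
clock: 34.95
tcp_pos: [0.568, -0.0173, 0.2584]
orientation: [-0.0, -0.697, 0.718, 0.0]
wrist_force: [0.8, 1.1, -4.8]
finger_gap: 0.0341
```

Request:
{"api": "servo_tool", "payload": {"deltas": [{"dx":-10,"dy":-32,"dz":5,"rx":0,"ry":0,"rz":-0.13,"fingers":1},{"dx":-10,"dy":-32,"dz":0,"rx":0,"ry":0,"rz":-0.13,"fingers":1},{"dx":-10,"dy":-32,"dz":0,"rx":0,"ry":0,"rz":-0.13,"fingers":1},{"dx":-10,"dy":-32,"dz":0,"rx":0,"ry":0,"rz":-0.13,"fingers":1},{"dx":-10,"dy":-32,"dz":0,"rx":0,"ry":0,"rz":-0.13,"fingers":1},{"dx":-10,"dy":-32,"dz":0,"rx":0,"ry":0,"rz":-0.13,"fingers":1},{"dx":-10,"dy":-32,"dz":0,"rx":0,"ry":0,"rz":-0.13,"fingers":1},{"dx":-10,"dy":-32,"dz":0,"rx":0,"ry":0,"rz":-0.13,"fingers":1}]}}

```text
clock: 35.75
tcp_pos: [0.4876, -0.2746, 0.2631]
orientation: [0.0, -0.245, 0.969, -0.0]
wrist_force: [1.2, 0.5, -4.3]
finger_gap: 0.0343
```

Request:
{"api": "servo_tool", "payload": {"deltas": [{"dx":-9,"dy":-29,"dz":0,"rx":0,"ry":0,"rz":-0.13,"fingers":1},{"dx":-9,"dy":-29,"dz":0,"rx":0,"ry":0,"rz":-0.13,"fingers":1},{"dx":-9,"dy":-29,"dz":0,"rx":0,"ry":0,"rz":-0.13,"fingers":1},{"dx":-9,"dy":-29,"dz":0,"rx":0,"ry":0,"rz":-0.14,"fingers":1},{"dx":0,"dy":0,"dz":0,"rx":0,"ry":0,"rz":0,"fingers":1},{"dx":0,"dy":0,"dz":0,"rx":0,"ry":0,"rz":0,"fingers":1}]}}

```text
clock: 36.35
tcp_pos: [0.4517, -0.3899, 0.2626]
orientation: [-0.0, 0.015, 1.0, 0.0]
wrist_force: [-0.0, -0.2, -5.0]
finger_gap: 0.0338
```

```bash
python3 - <<'E'
from h import *
s=env.get_state(); print(s['clock'],s['tcp_pos'],s['joint_pos'],quat(s['orientation']).as_matrix().round(3).tolist())
im,K,E=cam('wrist'); save(im,'w15.png'); np.savez('w15.npz',im=im,K=K,E=E)
E
```

```text
36.35 [ 0.45171279 -0.38989866  0.26261179] [-8.46714141e-01  3.69645173e-01  2.51429919e-02  1.22692085e+00
  4.12525423e-04 -8.17266725e-01] [[-1.0, 0.029, -0.0], [0.029, 1.0, 0.001], [0.0, 0.001, -1.0]]
```

View pics/w15.png

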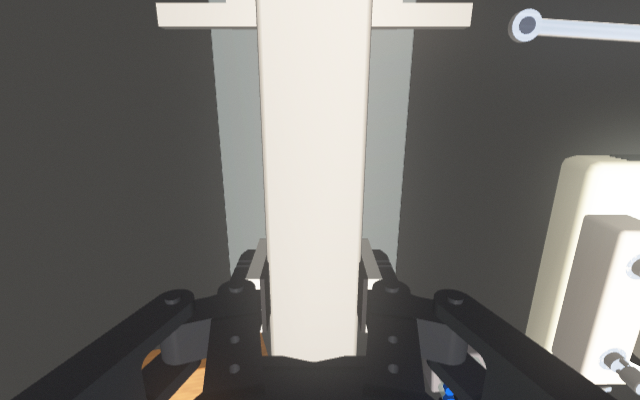

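```bash
python3 - <<'E'
from h import *
d=np.load('w15.npz'); K,E=d['K'],d['E']
W=lambda x,y,z:(ray((x,y),K,E,z)[:2]*1000).round(1)
for p in [(212,30),(413,30),(231,275),(398,270)]: print(W(*p,.004))
E
```

```text
[ 326.3 -474.3]
[ 331.7 -298.1]
[ 568.6 -482.1]
[ 568.1 -301.5]
```

Request:
{"api": "servo_tool", "payload": {"deltas": [{"dx":0,"dy":0,"dz":-40,"rx":0,"ry":0,"rz":0,"fingers":1},{"dx":0,"dy":0,"dz":-40,"rx":0,"ry":0,"rz":0,"fingers":1},{"dx":0,"dy":0,"dz":-35,"rx":0,"ry":0,"rz":0,"fingers":1},{"dx":0,"dy":0,"dz":-30,"rx":0,"ry":0,"rz":0,"fingers":1},{"dx":0,"dy":0,"dz":-14,"rx":0,"ry":0,"rz":0,"fingers":1},{"dx":0,"dy":0,"dz":-5,"rx":0,"ry":0,"rz":0,"fingers":1},{"dx":0,"dy":0,"dz":-2,"rx":0,"ry":0,"rz":0,"fingers":1},{"dx":0,"dy":0,"dz":0,"rx":0,"ry":0,"rz":0,"fingers":1}]}}

```text
clock: 37.2
tcp_pos: [0.4529, -0.3893, 0.0975]
orientation: [0.001, 0.014, 1.0, -0.001]
wrist_force: [-0.4, 0.4, -4.7]
finger_gap: 0.0345
```

Request:
{"api": "servo_tool", "payload": {"deltas": [{"dx":0,"dy":0,"dz":-3,"rx":0,"ry":0,"rz":0,"fingers":1},{"dx":0,"dy":0,"dz":0,"rx":0,"ry":0,"rz":0,"fingers":1},{"dx":0,"dy":0,"dz":0,"rx":0,"ry":0,"rz":0,"fingers":-0.6},{"dx":0,"dy":0,"dz":0,"rx":0,"ry":0,"rz":0,"fingers":-0.6},{"dx":0,"dy":0,"dz":0,"rx":0,"ry":0,"rz":0,"fingers":-0.6},{"dx":0,"dy":0,"dz":0,"rx":0,"ry":0,"rz":0,"fingers":-0.6},{"dx":0,"dy":0,"dz":30,"rx":0,"ry":0,"rz":0,"fingers":-0.6},{"dx":0,"dy":0,"dz":45,"rx":0,"ry":0,"rz":0,"fingers":-0.6}]}}

```text
clock: 38.0
tcp_pos: [0.4507, -0.3878, 0.1665]
orientation: [-0.002, 0.014, 1.0, 0.002]
wrist_force: [0.8, -0.7, 0.5]
finger_gap: 0.0686
```

Request:
{"api": "servo_tool", "payload": {"deltas": [{"dx":0,"dy":0,"dz":45,"rx":0,"ry":0,"rz":0,"fingers":-0.2},{"dx":0,"dy":0,"dz":45,"rx":0,"ry":0,"rz":0,"fingers":-0.2},{"dx":12,"dy":40,"dz":0,"rx":0,"ry":0,"rz":0.1,"fingers":-0.2},{"dx":12,"dy":40,"dz":0,"rx":0,"ry":0,"rz":0.1,"fingers":-0.2},{"dx":12,"dy":40,"dz":0,"rx":0,"ry":0,"rz":0.1,"fingers":-0.2},{"dx":12,"dy":40,"dz":0,"rx":0,"ry":0,"rz":0.1,"fingers":-0.2},{"dx":12,"dy":40,"dz":0,"rx":0,"ry":0,"rz":0.1,"fingers":-0.2},{"dx":12,"dy":40,"dz":0,"rx":0,"ry":0,"rz":0.1,"fingers":-0.2}]}}

```text
clock: 38.8
tcp_pos: [0.5244, -0.1478, 0.2588]
orientation: [0.0, -0.284, 0.959, -0.0]
wrist_force: [1.9, 0.1, -0.5]
finger_gap: 0.0508
```

Request:
{"api": "servo_tool", "payload": {"deltas": [{"dx":12,"dy":40,"dz":0,"rx":0,"ry":0,"rz":0.1,"fingers":-0.2},{"dx":12,"dy":40,"dz":0,"rx":0,"ry":0,"rz":0.1,"fingers":-0.2},{"dx":12,"dy":40,"dz":0,"rx":0,"ry":0,"rz":0.1,"fingers":-0.2},{"dx":8,"dy":11,"dz":0,"rx":0,"ry":0,"rz":0,"fingers":-0.2},{"dx":0,"dy":0,"dz":0,"rx":0,"ry":0,"rz":0,"fingers":-0.2},{"dx":0,"dy":0,"dz":0,"rx":0,"ry":0,"rz":0,"fingers":-0.2}]}}

```text
clock: 39.4
tcp_pos: [0.5681, -0.0188, 0.2584]
orientation: [-0.0, -0.422, 0.907, -0.0]
wrist_force: [0.2, -0.6, -0.6]
finger_gap: 0.0514
```

```bash
python3 - <<'E'
from h import *
s=env.get_state(); print(s['clock'],s['tcp_pos'],s['joint_pos'],quat(s['orientation']).as_matrix().round(3).tolist())
im,K,E=cam('wrist'); save(im,'w16.png'); np.savez('w16.npz',im=im,K=K,E=E)
im2,_,_=cam('side'); save(im2,'side3.png')
v=np.hstack([im,im2[130:400,200:440].repeat(1,0) if 0 else cv2.resize(im2[150:400,200:440],(384,400))]); save(cv2.resize(v,(800,int(400*800/v.shape[1]))),'c16.png'); print(v.shape)
E
```

```text
39.4 [ 0.56811282 -0.0188176   0.25844803] [-1.74095282e-01  3.17227969e-01 -6.03349306e-02  1.19352619e+00
 -5.54737721e-04 -1.04458084e+00] [[-0.644, -0.765, -0.0], [-0.765, 0.644, -0.0], [0.001, -0.0, -1.0]]
(400, 1024, 3)
```

View pics/c16.png

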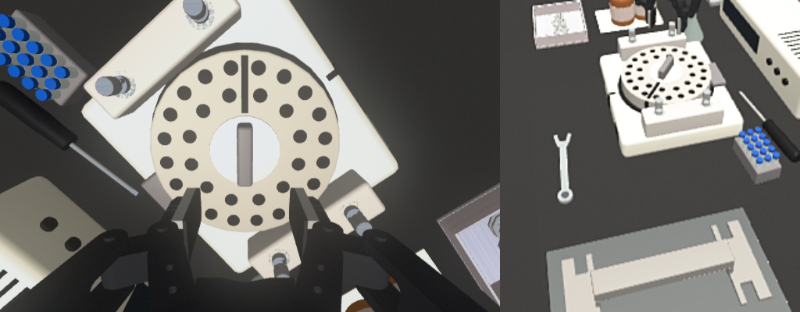

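Request:
{"api": "servo_tool", "payload": {"deltas": [{"dx":0,"dy":0,"dz":-35,"rx":0,"ry":0,"rz":0,"fingers":-0.2},{"dx":0,"dy":0,"dz":-35,"rx":0,"ry":0,"rz":0,"fingers":-0.2},{"dx":0,"dy":0,"dz":-27,"rx":0,"ry":0,"rz":0,"fingers":-0.2},{"dx":0,"dy":0,"dz":0,"rx":0,"ry":0,"rz":0,"fingers":-0.2},{"dx":0,"dy":0,"dz":0,"rx":0,"ry":0,"rz":0,"fingers":1},{"dx":0,"dy":0,"dz":0,"rx":0,"ry":0,"rz":0,"fingers":1},{"dx":0,"dy":0,"dz":0,"rx":0,"ry":0,"rz":0,"fingers":1},{"dx":0,"dy":0,"dz":0,"rx":0,"ry":0,"rz":0,"fingers":1}], "newtons": 50}}

```text
clock: 40.3
tcp_pos: [0.5687, -0.0185, 0.1638]
orientation: [0.001, -0.422, 0.907, -0.001]
wrist_force: [-2.9, -0.1, 5.8]
finger_gap: 0.0128
```

Request:
{"api": "servo_tool", "payload": {"deltas": [{"dx":0,"dy":0,"dz":0,"rx":0,"ry":0,"rz":-0.11,"fingers":1},{"dx":0,"dy":0,"dz":0,"rx":0,"ry":0,"rz":-0.115,"fingers":1},{"dx":0,"dy":0,"dz":0,"rx":0,"ry":0,"rz":-0.115,"fingers":1},{"dx":0,"dy":0,"dz":0,"rx":0,"ry":0,"rz":-0.115,"fingers":1},{"dx":0,"dy":0,"dz":0,"rx":0,"ry":0,"rz":-0.115,"fingers":1},{"dx":0,"dy":0,"dz":0,"rx":0,"ry":0,"rz":-0.115,"fingers":1},{"dx":0,"dy":0,"dz":0,"rx":0,"ry":0,"rz":-0.11,"fingers":1},{"dx":0,"dy":0,"dz":0,"rx":0,"ry":0,"rz":-0.1,"fingers":1}]}}

```text
clock: 41.1
tcp_pos: [0.5686, -0.0183, 0.1637]
orientation: [0.001, 0.014, 1.0, -0.0]
wrist_force: [-2.9, 0.6, 5.5]
finger_gap: 0.0126
```

Request:
{"api": "servo_tool", "payload": {"deltas": [{"dx":0,"dy":0,"dz":0,"rx":0,"ry":0,"rz":0,"fingers":1},{"dx":0,"dy":0,"dz":0,"rx":0,"ry":0,"rz":0,"fingers":1},{"dx":0,"dy":0,"dz":0,"rx":0,"ry":0,"rz":0,"fingers":-0.2},{"dx":0,"dy":0,"dz":0,"rx":0,"ry":0,"rz":0,"fingers":-0.2},{"dx":0,"dy":0,"dz":0,"rx":0,"ry":0,"rz":0,"fingers":-0.2},{"dx":0,"dy":0,"dz":40,"rx":0,"ry":0,"rz":0,"fingers":-0.2},{"dx":-10,"dy":0,"dz":45,"rx":0,"ry":0,"rz":0,"fingers":-0.2},{"dx":-40,"dy":0,"dz":45,"rx":0,"ry":0,"rz":0,"fingers":-0.2}]}}

```text
clock: 41.9
tcp_pos: [0.5269, -0.0187, 0.2857]
orientation: [0.002, 0.012, 1.0, -0.0]
wrist_force: [-0.5, 0.4, 0.5]
finger_gap: 0.0512
```

Request:
{"api": "servo_tool", "payload": {"deltas": [{"dx":-20,"dy":0,"dz":40,"rx":0,"ry":0,"rz":0,"fingers":-0.2},{"dx":0,"dy":0,"dz":0,"rx":0,"ry":0,"rz":0,"fingers":-0.2},{"dx":0,"dy":0,"dz":0,"rx":0,"ry":0,"rz":0,"fingers":-0.2}]}}

```text
clock: 42.2
tcp_pos: [0.5054, -0.0185, 0.3254]
orientation: [0.002, 0.012, 1.0, -0.0]
wrist_force: [-0.6, -0.3, -0.0]
finger_gap: 0.0511
```

```bash
python3 - <<'E'
from h import *
s=env.get_state(); print(s['clock'],s['tcp_pos'],s['wrist_force'])
im,K,E=cam('wrist'); save(im,'w17.png'); np.savez('w17.npz',im=im,K=K,E=E)
im2,_,_=cam('scene'); save(im2,'scene3.png')
save(cv2.resize(np.vstack([cv2.resize(im[40:310,100:560],(620,364)),im2[130:330,190:500].repeat(1,0)[:200] if 0 else cv2.resize(im2[140:320,190:500],(620,360))]),(500,584)),'c17.png')
for n in ['clip1','jar1','transit_bar','vial_rack','flask']: print(n,[(round(d['confidence'],2),d['extent']) for d in cut_out(n,'scene')])
E
```

```text
42.2 [ 0.50543878 -0.01848478  0.32538388] [-0.58355368 -0.26769505 -0.02641078]
clip1 [(0.55, [426.9, 232.7, 461.6, 247.3])]
jar1 [(0.88, [397.0, 254.5, 427.5, 300.8]), (0.6, [403.8, 239.6, 436.2, 285.1])]
transit_bar [(0.89, [204.4, 154.2, 286.9, 203.0])]
vial_rack [(0.62, [217.1, 209.9, 252.1, 238.4])]
flask [(0.8, [333.2, 263.2, 358.8, 302.4]), (0.7, [414.5, 216.5, 481.8, 273.2])]
```

View pics/c17.png

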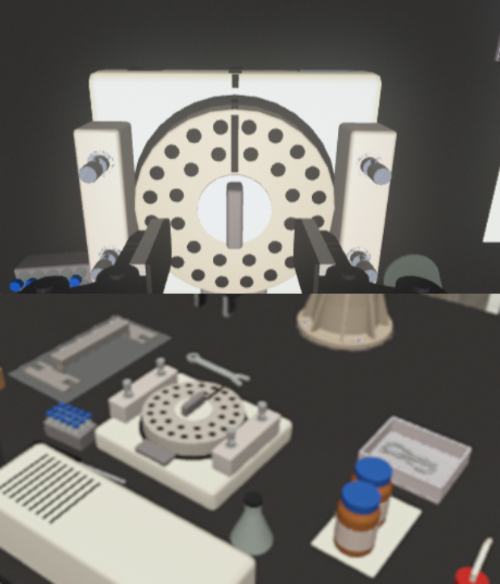

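```bash
python3 - <<'E'
from h import *
im,K,E=cam('scene')
h=cv2.cvtColor(im,cv2.COLOR_RGB2HSV); b=cv2.inRange(h,(105,120,60),(125,255,255))
k,l,st,c=cv2.connectedComponentsWithStats(b)
for i in range(1,k):
    if st[i,4]>60 and st[i,0]>380 and st[i,1]>200: print(st[i],c[i],(ray(c[i],K,E,.1)[:2]*1000).round(0))
for d in cut_out('jar1','scene'): print(d['extent'],[ (ray(((d['extent'][0]+d['extent'][2])/2,d['extent'][3]),K,E,.0)[:2]*1000).round(0)])
d=np.load('w17.npz'); K,E=d['K'],d['E']
f=lambda x,y,z:ray((x*620/500*460/620+100,y*724/584*270/364+40),K,E,z)[:2]*1000
a,b_,m=f(236,118,.083),f(236,170,.083),f(235,80,.05)
print(a,b_,m, 'rib ang',np.arctan2(-(a-b_)[1],-(a-b_)[0]), 'mark ang',np.arctan2(-(m-[568,-18])[1],-(m-[568,-18])[0]),'rib from ctr',np.arctan2(-(a-[568,-18])[1],-(a-[568,-18])[0]))
E
```

```text
[402 242  31  34 701] [416.70613409 258.4636234 ] [586. 319.]
[407.6, 241.1, 432.6, 286.6] [array([571., 335.])]
[396.2, 257.3, 427.6, 302.8] [array([632., 342.])]
[413.5, 215.2, 481.2, 271.8] [array([480., 371.])]
[485.55697617 -14.207962  ] [531.66998852 -15.22375818] [456.63379548 -14.15996997] rib ang -0.022024844375397565 mark ang -0.03446745145655582 rib from ctr -0.04596346719718492
```

Request:
{"api": "servo_tool", "payload": {"deltas": [{"dx":0,"dy":40,"dz":0,"rx":0,"ry":0,"rz":0,"fingers":-1},{"dx":0,"dy":45,"dz":0,"rx":0,"ry":0,"rz":0,"fingers":-1},{"dx":0,"dy":45,"dz":0,"rx":0,"ry":0,"rz":0,"fingers":-1},{"dx":0,"dy":45,"dz":0,"rx":0,"ry":0,"rz":0,"fingers":-1},{"dx":0,"dy":45,"dz":0,"rx":0,"ry":0,"rz":0,"fingers":-1},{"dx":0,"dy":30,"dz":0,"rx":0,"ry":0,"rz":0,"fingers":-1},{"dx":0,"dy":0,"dz":0,"rx":0,"ry":0,"rz":0,"fingers":-1},{"dx":0,"dy":0,"dz":0,"rx":0,"ry":0,"rz":0,"fingers":-1}]}}

```text
clock: 43.45
tcp_pos: [0.5047, 0.2322, 0.3233]
orientation: [-0.0, 0.011, 1.0, -0.0]
wrist_force: [1.3, 0.1, -0.0]
finger_gap: 0.0856
```

```bash
python3 - <<'E'
from h import *
s=env.get_state(); print(s['clock'],s['tcp_pos'])
im,K,E=cam('wrist'); save(im,'w18.png'); np.savez('w18.npz',im=im,K=K,E=E); caps(im,K,E)
print([(round(d['confidence'],2),d['extent']) for d in cut_out('clip1','wrist')])
E
```

```text
43.45 [0.5047374  0.23218948 0.32334918]
cap [ 378  197   61   57 2744] [551.3 317.3]
cap [ 384  256   37   57 1369] [613.8 315.2]
[(0.87, [342.8, 19.0, 436.8, 61.6]), (0.87, [356.6, 18.5, 449.1, 64.3]), (0.76, [367.0, 25.6, 448.2, 47.6]), (0.7, [349.7, 18.4, 438.3, 52.3])]
```

View pics/w18.png

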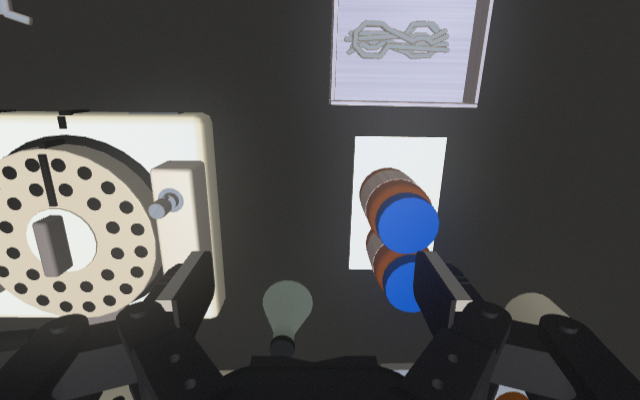

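```bash
python3 - <<'E'
from h import *
d=np.load('w18.npz'); K,E=d['K'],d['E']
W=lambda x,y,z:(ray((x,y),K,E,z)[:2]*1000).round(1)
A,B,C=W(355,137,.002),W(447,138,.002),W(349,269,.002); print(A,B,C)
ux=(C-A)/np.linalg.norm(C-A); uy=np.array([-ux[1],ux[0]]); c0=A+85*ux+52.5*uy; print('ctr',c0)
for n,p in [('jar2',W(408,225,.105)),('jar1',W(384,287,.105)+[0,28]),('jar1bot',W(405,312,.105)-[28,0])]: print(n,p,(p-c0)@ux,(p-c0)@uy)
E
```

```text
[484.9 280.3] [488.5 385.2] [653.5 274.7]
ctr [571.5959632  329.94937024]
jar2 [551.3 317.2] -19.861543794831885 -13.416096366824032
jar1 [615.  325.8] 43.51785872696829 -2.706225406834076
jar1bot [615.6 319.5] 44.326665374399525 -8.982835304467608
```

```bash
python3 - <<'E'
from h import *
print(job.hand_in(), env.get_state()['clock'])
E
```

```text
the job is handed in; nothing more can be done
the job is handed in; nothing more can be done
```

The job is done and handed in at about 43.5 s on the robot's clock. All four steps were done in order, and none of my last checks failed.

| Item | Last check | Limit |
|---|---|---|
| jar1 on the spill mat | upright, about (44, −3) mm from centre | ±55 along, ±25 across |
| jar2 on the spill mat | upright, about (−20, −13) mm from centre | ±55 along, ±25 across |
| Four clips | all in a pile in the middle of the parts tray | loops inside the walls |
| Transit bar | on its feet on the grey mat; put down about 1 mm from my estimate of the mat's centre, lengthwise | ±30 mm, 0.2 rad |
| Turntable | within about 0.03 rad of home, rib pointing at the mark | 0.08 rad |
| Vial rack and flask | seen standing; not approached or touched | moved less than 40 mm |

- **Jar knocked aside:** jar2 was shifted about 25 mm after I set it down. It stayed upright and inside the limits, with about 11 mm to spare, and seems to be touching jar1. I left it there.
- **Last measurements:** jar1's cap was partly hidden by a finger in the last picture, and its two readings differed by about 6 mm. Both are inside the limits.
- **Rack:** I did not measure it exactly; its outline shifted by about 3 pixels between the first and last pictures, which I put down to detector noise.

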